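Stack curing soap bars in running bond

TASK

Carry on stacking the soap on the slatted drying rack in running bond. On the first course already lying there (a whole bar and a half bar end to end) lay a second course of the half bar and a whole bar from the tray, its joint half a bar along from the joint below and open about 6 mm for air like it, then begin the third course with the other whole bar, centred over that joint; ends flush and faces in line with the first course. Leave the first course and all the other things where they are and upright.

Things in the scene. Friction and masses are not known exactly. Their poses are not given: they have to be found in the camera images.
- base_whole: Whole bar of the first course, on the rack at any yaw: 96 long, cream soap block 36 wide (y) and 30 high (z) (all mm); origin at centre of underside, x along the length, z up. +x points to base_half. In its frame (y 0 throughout): second course, undersides at z 30: half bar at x -25.5, whole at x 51; third, at z 60: whole at x 0. Gap 6; stack's ends at x -48 and 99. Loose.
- base_half: Half bar of the first course, in line with base_whole, 6 from its +x end: 45 long, cream soap block 36 wide (y) and 30 high (z); origin at centre of underside, x along the length, z up. Loose, about 51 g.
- whole_a: Whole bar to be laid, flat on the tray: 96 long, cream soap block 36 wide (y) and 30 high (z); origin at centre of underside, x along the length, z up. 80 to 150 g. Interchangeable with whole_b, laid either way round.
- whole_b: Whole bar to be laid, flat on the tray, the same as whole_a: 96 long, cream soap block 36 wide (y) and 30 high (z); origin at centre of underside, x along the length, z up. At the start half_a lies across the top of it.
- half_a: Half bar to be laid, at the start lying on top of whole_b at any yaw: 45 long, cream soap block 36 wide (y) and 30 high (z); origin at centre of underside, x along the length, z up. 40 to 70 g. Laid either way round.
- tray: Galvanised steel tray, fixed, left or right of the middle: 380 (x) by 400 (y), floor 3 thick, rim 16 high and 3 thick; origin at the centre of its underside, on the table. The bars to be laid and five other things stand on it about 110 apart, centre to centre.
- rack: Square beech drying rack of slats, fixed, on the other side from the tray: 240 by 240, top 20 above the table; origin at the centre of its underside, on the table. The first course lies on it.
- spray_bottle: Bystander: red plastic spray bottle, radius 34, 213 high in all, its nozzle reaching 50 to -x of the axis at the top; stands in a far corner of the tray. Origin at the centre of its underside, z up.
- dispenser: Bystander: glass sugar dispenser with a steel cap and spout, radius 36 (spout 42 to -x), 156 high; in the other far corner of the tray. Origin at the centre of its underside, z up.
- basin: Bystander: aluminium pudding basin, open, radius 46 at the rim, 58 high, on the tray. Origin at the centre of its underside, z up.
- spoon_rest: Bystander: white ceramic spoon rest, a dish of radius 40 with a tab to +x, within 51 of its origin, 16 high, on the tray. Origin under its middle, z up.
- scraper: Bystander: flat beech scraper 66 by 84, 6 thick with a 16 high grip along its +x edge, on the tray. Origin under its middle, z up.
- mug: Bystander: blue ceramic mug, radius 36 with a handle at +y, 85 high, on the table beyond the rack. Origin at the centre of its underside, z up.
- brush: Bystander: small wooden scrubbing brush 36 (x) by 90 (y), 31 high, bristles down, on the table on the robot's side of the rack. Origin at the centre of its underside, z up.
Things that resemble listed ones, but are neither listed nor needed, are in the scene too. Leave any blue or red look-alike of the whole_b alone. What is shaped like the whole_a but yellow is not meant.

How it is judged:
By the outcome, as a careful person would: the job done as asked, in the order asked, and still so for the second after the job is handed in, with the robot touching nothing.
It also fails if it takes over 70 s, if anything falls off the work surface, if the arm or the gripper's body presses on something with over 40 N, if the wrist force passes 120 N, or if a joint passes its speed limit or range.

ROBOT

A 6-joint arm with a two-finger parallel gripper is mounted at the origin on the work surface. World frame = base frame: x ahead of the robot, y to its left, z up, the work surface at z = 0. Lengths are in m, angles in rad, forces in N, time in s.
With the tool pointing down it reaches from about 0.425 to 0.95 m from the base axis. Payload 3.5 kg.
Tool frame: the origin (TCP) lies between the finger pads; the fingertips stand 14 mm ahead of it and the grasp point (between the pads) lies 5 mm behind it; z points along the fingers, y is the direction in which the jaws open and shut (so a half turn about z gives the same grasp; the last joint's range is limited). The gripper opens to 85 mm and grips with 20 to 120 N. Pads are 22 mm wide; open, the fingers measure 114 mm over their backs; the gripper's body (76 mm by 85 mm) begins 54 mm behind the grasp point. The pads swing forward as they close: fully open they stand 13 mm farther back than shut.
Start: joints at [-1.384, 0.286, 1.577, -0, 1.279, -0.15], TCP at [0.223, -0.637, 0.245] pointing down, gripper open.
Joint ranges: [-2.77, 2.77], [-0.9, 2.22], [0.21, 2.48], [-1.53, 4.67], [0.24, 2.81], [-2.84, 2.84]. Speed limits (rad/s): [2.79, 2.79, 3.14, 3.14, 3.14, 3.14].

INTERFACE

Orientations are given as a unit quaternion [x, y, z, w].
In Python, from plant import ctrl gives the robot as it stands. The module is installed in compiled form; this text tells all that it offers.
- The arm moves only by the tool servo_tool, never from a script. Its argument "increments" is text: rows parted by semicolons, each of 7 numbers parted by spaces: the turn, a rotation vector about the tool's x, y, z in rad, then the shift along the tool's x, y, z in cm, then the finger opening in cm, from 0 to 8.54. In form: ax ay az dx dy dz claw; .... A call has 1 to 10 rows; each row is the pose to reach, as a shift and turn from the pose commanded when the call began, along the tool's axes at that moment; what a row does not reach only later rows make up. A row lasts 1/12 s, in which the tool goes at most 41.7 mm and 7.16 degrees, less where a joint would pass 70% of its speed; a pose out of reach is approached as far as the arm can. A call with a gripper value outside its range is refused whole. The fingers move at their own pace and stop on an object; "grip_force" is the grip in N (left out, the last holds). Time passes only in rows, so rows that repeat a pose let the fingers close. It gives the time, the measured TCP pose, the force and the opening at its end, in the units of the state.
- ctrl.get_state(): the state, without advancing time (a new reading comes with each control period).
- ctrl.read_camera(name): name is "side" or "top" or "wrist"; returns (picture, depth): 480x640x3 uint8, red, green, blue; 480x640 float32, m along the optical axis (not along the pixel's ray), 0 where there is no reading.
- ctrl.camera_info(name): a dict with "camera_matrix" (3x3 intrinsics, pixels), "world_to_cam" (4x4, takes a point from world to camera coordinates). Camera axes: x right, y down, z forward; pixel columns grow to the right and rows downward; lengths in m; the calibration is good to about 2 mm. The wrist camera is an equidistant fisheye: a pixel r from the principal point sees the ray r / f radians off the axis. A picture is of the moment at which its call begins: read the wrist's pose just before it. camera_info takes no time and is no camera call; for the wrist camera it gives the pose at the moment of the call.
- ctrl.sign_off(): hands the job in, once; it reports no verdict.
The state is a dict: "time": time; "qpos": joint angles; "dq": joint speeds; "joint_efforts": joint torques, N m; "eef_pos": TCP position; "tcp_rot": TCP orientation; "contact_force": force on the tool from outside, world axes, zero at the start; "wrist_torque": the same for the moment, N m; "opening": opening from 0.0 (shut) to 1.0 (fully open).
Only numpy, scipy, OpenCV 4.12 (cv2) and the standard library are available. Lean on these libraries where they do the work, as an engineer would, in place of code of your own. Each camera call takes 0.05 s, during which the arm holds its last target.

## Working session

There is one attempt and no reset: what is moved stays moved. The work goes in short steps, Python scripts to look and compute and a tool call to move; the robot and the scene stay as the last step left them, time stands still between calls to the robot, and variables do not carry over. Pictures are saved under pics/ and viewed, and the job is handed in when it is done.

Besides the shell and the picture viewer there is one more tool, called after ">>>" by a JSON object that holds its "op" and its "data". servo_tool: Moves the arm, as the interface text tells. Its arguments: {"type":"object","properties":{"increments":{"type":"string"},"grip_force":{"type":"number"}},"required":["increments"]}

```bash
mkdir -p pics
cat > h.py <<'E'
import numpy as np, cv2
from plant import ctrl
def save(n,img): cv2.imwrite('pics/'+n,cv2.cvtColor(img,cv2.COLOR_RGB2BGR))
def world(name,depth,info=None):
    info=info or ctrl.camera_info(name); K=np.array(info['camera_matrix']);T=np.array(info['world_to_cam'])
    v,u=np.mgrid[0:480,0:640]
    if name=='wrist':
        x=(u-K[0,2])/K[0,0];y=(v-K[1,2])/K[1,1];r=np.hypot(x,y)+1e-9
        s=np.tan(r)/r; X=x*s*depth;Y=y*s*depth
    else:
        X=(u-K[0,2])/K[0,0]*depth;Y=(v-K[1,2])/K[1,1]*depth
    P=np.stack([X,Y,depth],-1)
    return (P-T[:3,3])@T[:3,:3]
E
python3 - <<'E'
from h import *
s=ctrl.get_state();print(s)
for n in ('top','side'):
    i,d=ctrl.read_camera(n);save(n+'0.png',i);np.savez(n+'0.npz',i=i,d=d,w=world(n,d))
    print(n,ctrl.camera_info(n))
E
```

```text
{'time': 0.0, 'qpos': array([-1.38398253e+00,  2.87178836e-01,  1.57817370e+00, -3.14486773e-05,
        1.27858103e+00, -1.50008880e-01]), 'dq': array([-0.00089636,  0.00058666,  0.00017242, -0.00120999,  0.00011396,
        0.00043115]), 'joint_efforts': array([ 1.62030715e-04, -4.05983162e+01, -2.92625785e+01, -1.35474706e-04,
        5.71826662e-03,  3.18746714e-06]), 'eef_pos': array([ 0.22297986, -0.63645023,  0.24394013]), 'tcp_rot': array([ 9.85850859e-01,  1.67620745e-01, -3.65879601e-05, -1.16998161e-03]), 'contact_force': array([-0.30382438,  0.07155683, -0.150062  ]), 'wrist_torque': array([-0.02734221,  0.04239769, -0.00732763]), 'opening': 1.0037172103284733}
top {'camera_matrix': array([[535.17163776,   0.        , 325.07792331],
       [  0.        , 535.17163776, 235.96166551],
       [  0.        ,   0.        ,   1.        ]]), 'world_to_cam': array([[-0.02110335, -0.99976739,  0.00445088,  0.09295724],
       [-0.99206626,  0.02038853, -0.12405177,  0.49678508],
       [ 0.12393217, -0.00703348, -0.99226576,  1.13364143],
       [ 0.        ,  0.        ,  0.        ,  1.        ]])}
side {'camera_matrix': array([[605.31234302,   0.        , 301.67241011],
       [  0.        , 605.31234302, 241.51626025],
       [  0.        ,   0.        ,   1.        ]]), 'world_to_cam': array([[-0.73114329, -0.68222162,  0.00177452,  0.42748255],
       [-0.47248711,  0.50448913, -0.72266635,  0.22688032],
       [ 0.49212338, -0.52921109, -0.69119477,  1.4761711 ],
       [ 0.        ,  0.        ,  0.        ,  1.        ]])}
```

```bash
ls pics; nproc
```

```text
side0.png
top0.png
4
```

View pics/top0.png

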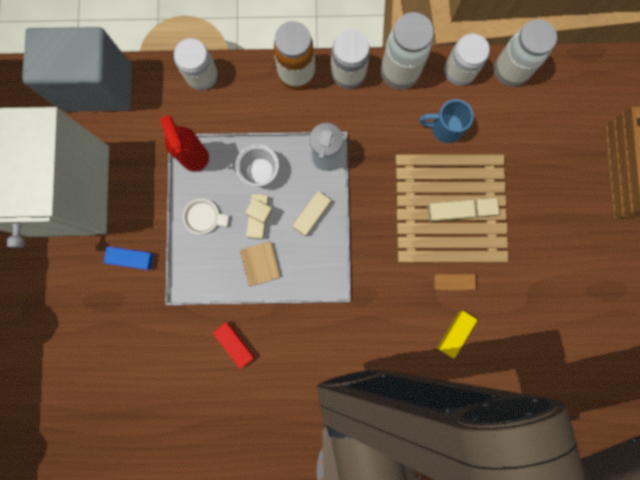

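View pics/side0.png

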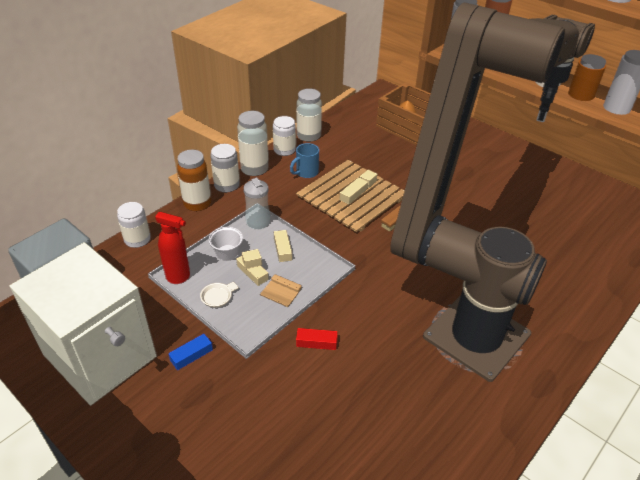

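Top view: base_whole at (453,210), base_half at (487,207), half_a on whole_b at (258,216), and whole_a at (312,213). Bars that could be mistaken for these: blue (128,258), red (233,344) and yellow (458,334), all off the tray. The cream bars on the tray are the ones I want. Next I'll take a close crop and measure.

Run:
```python
from h import *
z=np.load('top0.npz');i,d,w=z['i'],z['d'],z['w']
save('crop0.png',np.hstack([cv2.resize(i[180:280,230:340],None,fx=4,fy=4),cv2.resize(i[180:280,420:510],None,fx=4,fy=4)])[:, :800])
hsv=cv2.cvtColor(i,cv2.COLOR_RGB2HSV)
print(hsv[211,450],hsv[213,312],hsv[216,260],hsv[205,470])
for nm,(u0,u1,v0,v1),zl in [('wa',(285,340,185,240),(.025,.04)),('halfa',(238,280,190,245),(.055,.075)),('wb',(238,280,190,245),(.025,.042)),('bw+bh',(420,505,190,228),(.043,.06))]:
    W=w[v0:v1,u0:u1].reshape(-1,3);h=hsv[v0:v1,u0:u1].reshape(-1,3)
    m=(W[:,2]>zl[0])&(W[:,2]<zl[1])&(h[:,2]>150)
    P=W[m];r=cv2.minAreaRect((P[:,:2]*1000).astype(np.float32))
    print(nm,m.sum(),P[:,2].mean(),r, 'mean',P.mean(0))
# heights of things
for u,v in [(185,150),(326,140),(258,160),(202,216),(262,262),(455,120),(455,282),(453,210),(487,207),(170,300),(345,300),(175,135),(345,135),(400,160),(505,260)]: print(u,v,w[v,u].round(3))
```

```text
[ 23  61 216] [ 23  58 220] [ 23  58 220] [ 23  60 214]
wa 719 0.03324803865946675 ((551.835205078125, 110.97750854492188), (36.57361602783203, 96.35820007324219), 53.5032844543457) mean [0.55108233 0.11084051 0.03324804]
halfa 358 0.06345200186092947 ((554.5516967773438, 224.3733673095703), (45.6942138671875, 36.31599807739258), 61.07864761352539) mean [0.55379557 0.22403154 0.063452  ]
wb 412 0.03344205812863871 ((547.841064453125, 230.7269287109375), (35.91258239746094, 96.31827545166016), 82.56409454345703) mean [0.53841825 0.23196516 0.03344206]
bw+bh 1105 0.04991379022727598 ((550.8321533203125, -218.6500701904297), (37.08453369140625, 147.77349853515625), 3.850217819213867) mean [ 0.55023713 -0.21735809  0.04991379]
185 150 [0.663 0.36  0.145]
326 140 [0.675 0.078 0.156]
258 160 [0.677 0.23  0.01 ]
202 216 [0.551 0.355 0.01 ]
262 262 [0.446 0.222 0.013]
455 120 [ 0.763 -0.221  0.005]
455 282 [ 0.393 -0.194  0.035]
453 210 [ 0.547 -0.195  0.047]
487 207 [ 0.552 -0.268  0.05 ]
170 300 [0.368 0.425 0.005]
345 300 [0.359 0.042 0.021]
175 135 [0.673 0.362 0.211]
345 135 [0.732 0.032 0.008]
400 160 [ 0.668 -0.089  0.02 ]
505 260 [ 0.439 -0.31   0.02 ]
```

View pics/crop0.png

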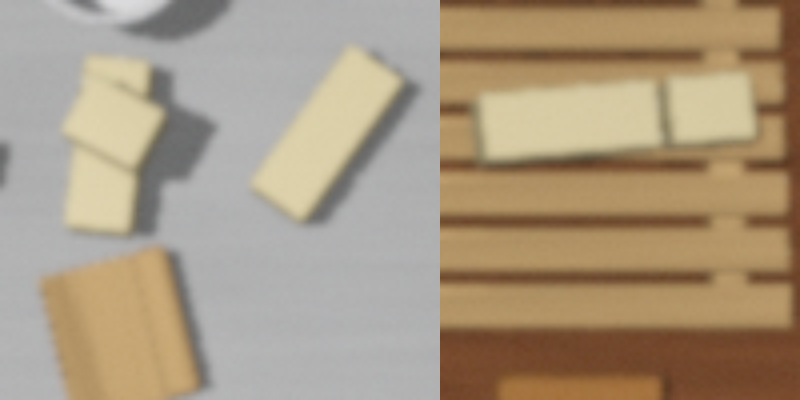

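Fits agree with the given sizes and heights: 36×96 at z 0.033, 45×36 at 0.063, 37×148 at 0.050. The cream bars are confirmed as mine. First I'll move over the rack and check it with the wrist camera.

```bash
cat >> h.py <<'E'
from scipy.spatial.transform import Rotation as R
def go(x,y,z,yawdeg):
    s=ctrl.get_state();p=s['eef_pos'];r=R.from_quat(s['tcp_rot']);M=r.as_matrix()
    a=np.radians(yawdeg);T=np.array([[np.cos(a),np.sin(a),0],[np.sin(a),-np.cos(a),0],[0,0,-1]])
    best=(r.inv()*R.from_matrix(T)).as_rotvec()
    d=M.T@(np.array([x,y,z])-p)*100
    print('t',round(s['time'],2),'yaw',round(np.degrees(np.arctan2(M[1,0],M[0,0])),2),'p',p.round(4),'F',s['contact_force'].round(1),'op',round(s['opening']*85.4,1))
    print('rot',best.round(4),'d cm',d.round(3),'rows',round(max(np.linalg.norm(d)/4.17,np.degrees(np.linalg.norm(best))/7.16),1))
E
python3 -c "
from h import *
go(.54,-.2187,.25,93.85)"
```

```text
t 0.1 yaw 19.3 p [ 0.223  -0.6365  0.2441] F [-0.8 -0.3 -0.1] op 85.5
rot [-0.0016 -0.0016 -1.3012] d cm [ 43.729 -28.96   -0.518] rows 12.6
```

>>> {"op": "servo_tool", "data": {"increments": "0 0 -1.3 43.7 -29 -0.5 8; 0 0 -1.3 43.7 -29 -0.5 8; 0 0 -1.3 43.7 -29 -0.5 8; 0 0 -1.3 43.7 -29 -0.5 8; 0 0 -1.3 43.7 -29 -0.5 8; 0 0 -1.3 43.7 -29 -0.5 8; 0 0 -1.3 43.7 -29 -0.5 8; 0 0 -1.3 43.7 -29 -0.5 8; 0 0 -1.3 43.7 -29 -0.5 8; 0 0 -1.3 43.7 -29 -0.5 8", "grip_force": 40}}

```text
time: 0.93
eef_pos: [0.4752, -0.3029, 0.2489]
tcp_rot: [0.699, 0.715, -0.0, -0.0]
contact_force: [0.1, -0.0, 0.1]
opening: 0.935
```

```bash
python3 -c "
from h import *
go(.54,-.2187,.25,93.85)"
```

```text
t 0.93 yaw 91.26 p [ 0.4752 -0.3029  0.2489] F [ 0.1 -0.   0.1] op 79.8
rot [-0.0004 -0.0004 -0.0452] d cm [ 8.271  6.659 -0.109] rows 2.5
```

>>> {"op": "servo_tool", "data": {"increments": "0 0 -0.045 8.3 6.7 -0.1 8; 0 0 -0.045 8.3 6.7 -0.1 8; 0 0 -0.045 8.3 6.7 -0.1 8; 0 0 -0.045 8.3 6.7 -0.1 8; 0 0 -0.045 8.3 6.7 -0.1 8"}}

```text
time: 1.35
eef_pos: [0.5405, -0.2196, 0.2497]
tcp_rot: [0.684, 0.729, -0.0, -0.0]
contact_force: [0.7, -0.8, 0.6]
opening: 0.934
```

```bash
cat > wl.py <<'E'
from h import *
import sys
info=ctrl.camera_info('wrist');i,d=ctrl.read_camera('wrist');save(sys.argv[1]+'.png',i)
w=world('wrist',d,info);np.savez(sys.argv[1]+'.npz',i=i,d=d,w=w)
T=np.array(info['world_to_cam']);print('K',np.array(info['camera_matrix'])[0,[0,2]],'cam pos',-T[:3,:3].T@T[:3,3],'axis',T[2,:3])
go(*[float(a) for a in sys.argv[2:6]])
E
python3 wl.py w1 .54 -.2187 .25 93.85
cat > fit.py <<'E'
import numpy as np,cv2
def fit(f,c,rad,zl,hsvf=True,clust=False):
    z=np.load(f+'.npz');w=z['w'];hsv=cv2.cvtColor(z['i'],cv2.COLOR_RGB2HSV).astype(int)
    m=(np.hypot(w[...,0]-c[0],w[...,1]-c[1])<rad)&(w[...,2]>zl[0])&(w[...,2]<zl[1])&(z['d']>0)
    m&=(hsv[...,2]>110)&(hsv[...,0]>16)&(hsv[...,0]<32)&(hsv[...,1]<130)
    mm=m.astype(np.uint8);n,l,st,_=cv2.connectedComponentsWithStats(mm)
    for k in range(1,n):
        if st[k,4]<100: continue
        P=w[l==k];r=cv2.minAreaRect((P[:,:2]*1000).astype(np.float32))
        print(f,st[k],'z',P[:,2].mean().round(4),np.round(r[0],1),np.round(r[1],1),round(r[2],2))
E
python3 -c "
from fit import *
fit('w1',(.551,-.2187),.12,(.04,.06))"
```

```text
K [371.64829954 318.96408601] cam pos [ 0.53594213 -0.134755    0.37691901] axis [ 0.01801219 -0.32287961 -0.94626863]
t 1.4 yaw 93.56 p [ 0.54   -0.2207  0.2497] F [-0.6  0.4 -0.2] op 80.1
rot [-0.0012 -0.0001 -0.0051] d cm [ 0.196  0.013 -0.027] rows 0.0
w1 [ 311  132   42  104 4079] z 0.0485 [ 549.7 -192.3] [36.1 94.9] 3.45
w1 [ 312  239   38   46 1682] z 0.0483 [ 554.6 -267.8] [35.6 44.3] 3.38
```

View pics/w1.png

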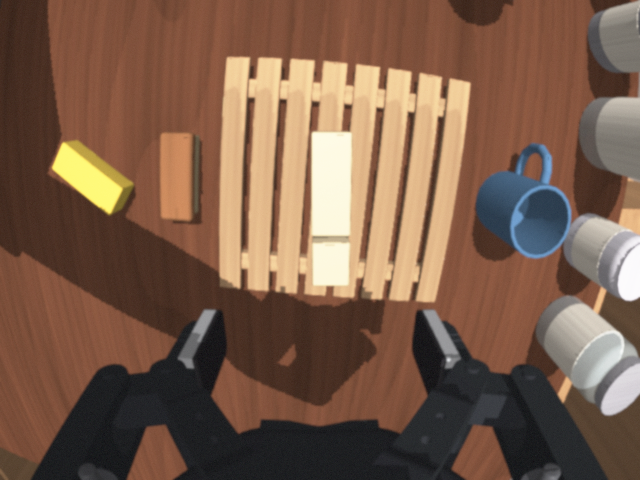

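The wrist view shows the whole bar at (331,184) and the half at (331,262). Stack centre and yaw agree with the top camera to about 1 mm and 0.3°. Next I'll go over half_a.

```bash
python3 -c "
from h import *
go(.545,.2244,.22,61.1)"
```

```text
t 1.4 yaw 93.56 p [ 0.54   -0.2207  0.2497] F [-0.6  0.4 -0.2] op 80.1
rot [-1.200e-03  3.000e-04  5.665e-01] d cm [44.389  3.264  2.973] rows 10.7
```

>>> {"op": "servo_tool", "data": {"increments": "0 0 0.567 44.4 3.3 0 7; 0 0 0.567 44.4 3.3 0 7; 0 0 0.567 44.4 3.3 0 7; 0 0 0.567 44.4 3.3 0 7; 0 0 0.567 44.4 3.3 0 7; 0 0 0.567 44.4 3.3 0 7; 0 0 0.567 44.4 3.3 0 7; 0 0 0.567 44.4 3.3 0 7; 0 0 0.567 44.4 3.3 0 7; 0 0 0.567 44.4 3.3 3 7"}}

```text
time: 2.23
eef_pos: [0.5474, 0.1847, 0.2389]
tcp_rot: [0.862, 0.507, 0.003, 0.001]
contact_force: [1.9, -0.2, 0.6]
opening: 0.819
```

```bash
python3 -c "
from h import *
go(.545,.2244,.22,61.1)"
```

```text
t 2.23 yaw 60.88 p [0.5474 0.1847 0.2389] F [ 1.9 -0.2  0.6] op 69.9
rot [ 0.0055 -0.0039 -0.0039] d cm [ 3.342 -2.153  1.889] rows 1.1
```

>>> {"op": "servo_tool", "data": {"increments": "0 0 0 1.3 -0.8 1 7; 0 0 0 1.3 -0.8 1 7; 0 0 0 1.3 -0.8 1 7; 0 0 0 1.3 -0.8 1 7"}}

```text
time: 2.57
eef_pos: [0.5455, 0.1976, 0.2259]
tcp_rot: [0.862, 0.507, -0.0, 0.0]
contact_force: [-0.4, 0.9, 0.2]
opening: 0.816
```

```bash
python3 wl.py w2 .545 .2244 .22 61.1; python3 -c "
from fit import *
fit('w2',(.554,.224),.08,(.05,.075))
fit('w2',(.554,.224),.08,(.02,.042))"
```

```text
K [371.64829954 318.96408601] cam pos [0.58654556 0.27220966 0.35300824] axis [-0.15835621 -0.28327905 -0.94587329]
t 2.62 yaw 60.86 p [0.5457 0.1975 0.2263] F [-0.6  0.1  0.1] op 70.0
rot [ 0.0011 -0.0002 -0.0041] d cm [ 2.319 -1.373  0.625] rows 0.7
w2 [ 290  161   46   56 2518] z 0.0614 [554.8 225.9] [44.8 35.9] 61.41
w2 [ 299  143   62   45 1057] z 0.0315 [574.1 229. ] [36.5 44.9] 79.99
w2 [ 247  164   44   54 1587] z 0.0314 [521.  235.5] [36.8 42.2] 80.51
w2 [321 261  19   9 120] z 0.0279 [530.1 150.2] [ 4.9 17.4] 68.22
```

View pics/w2.png

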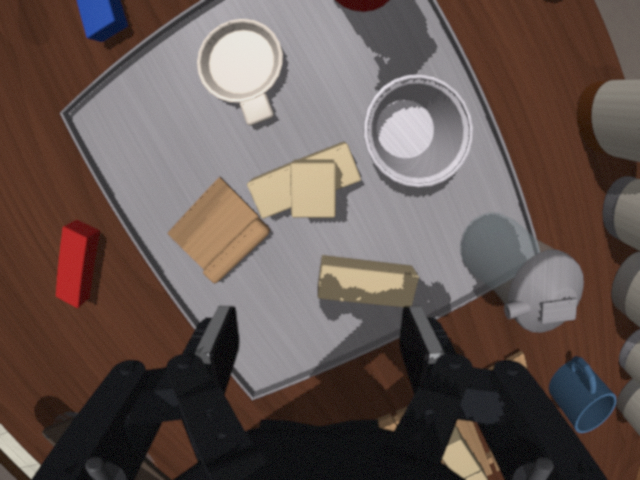

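The wrist view shows half_a at (313,189), lying across whole_b. The two cameras agree to 1.5 mm. I'll align, descend and grip.

```bash
python3 -c "
from h import *
go(.5546,.2252,.050,61.25)"
```

```text
t 2.62 yaw 60.86 p [0.5457 0.1975 0.2263] F [-0.6  0.1  0.1] op 70.0
rot [ 0.0011 -0.0002 -0.0067] d cm [ 2.852 -0.592 17.626] rows 4.3
```

>>> {"op": "servo_tool", "data": {"increments": "0.001 0 -0.007 2.85 -0.6 3 6.2; 0.001 0 -0.007 2.85 -0.6 7 6.2; 0.001 0 -0.007 2.85 -0.6 11 6.2; 0.001 0 -0.007 2.85 -0.6 14 6.2; 0.001 0 -0.007 2.85 -0.6 16.5 6.2; 0.001 0 -0.007 2.85 -0.6 17.6 6.2; 0.001 0 -0.007 2.85 -0.6 17.6 6.2; 0.001 0 -0.007 2.85 -0.6 17.6 6.2; 0.001 0 -0.007 2.85 -0.6 17.6 6.2"}}

```text
time: 3.37
eef_pos: [0.5556, 0.227, 0.0522]
tcp_rot: [0.86, 0.51, 0.002, 0.0]
contact_force: [0.2, 0.5, -0.4]
opening: 0.725
```

```bash
python3 -c "
from h import *
go(.5546,.2252,.050,61.25)"
```

```text
t 3.37 yaw 61.36 p [0.5556 0.227  0.0522] F [ 0.2  0.5 -0.4] op 61.9
rot [ 0.0024 -0.003   0.0019] d cm [-0.212 -0.004  0.218] rows 0.1
```

>>> {"op": "servo_tool", "data": {"increments": "0 0 0 -0.15 0 0.15 6.2; 0 0 0 -0.15 0 0.15 6.2; 0 0 0 -0.15 0 0.15 2.5; 0 0 0 -0.15 0 0.15 2.5; 0 0 0 -0.15 0 0.15 2.5; 0 0 0 -0.15 0 0.15 2.5; 0 0 0 -0.15 0 0.15 2.5; 0 0 0 -0.15 0 0.15 2.5; 0 0 0 -0.15 0 0.15 2.5", "grip_force": 35}}

```text
time: 4.12
eef_pos: [0.5535, 0.2261, 0.049]
tcp_rot: [0.86, 0.511, 0.0, -0.0]
contact_force: [-0.2, 0.3, 5.6]
opening: 0.422
```

```bash
python3 -c "
from h import *
go(.5546,.2252,.050,61.25)"
```

```text
t 4.12 yaw 61.42 p [0.5535 0.2261 0.049 ] F [-0.2  0.3  5.6] op 36.0
rot [ 0.0001 -0.001   0.0029] d cm [-0.027  0.144 -0.102] rows 0.0
```

>>> {"op": "servo_tool", "data": {"increments": "0 0 0 0 0 -4 2.5; 0 0 0 0 0 -8 2.5; 0 0 0 0 0 -12 2.5; 0 0 0 0 0 -14 2.5; 0 0 0 0 0 -14 2.5"}}

```text
time: 4.53
eef_pos: [0.556, 0.2267, 0.1945]
tcp_rot: [0.86, 0.511, 0.005, 0.001]
contact_force: [0.6, 0.9, 0.2]
opening: 0.412
```

```bash
python3 -c "
from h import *
go(.5478,-.167,.14,93.7)"
```

```text
t 4.53 yaw 61.42 p [0.556  0.2267 0.1945] F [0.6 0.9 0.2] op 35.2
rot [ 0.0092 -0.0051 -0.5634] d cm [-35.001  18.075   5.325] rows 9.5
```

>>> {"op": "servo_tool", "data": {"increments": "0 0 -0.563 -35 18.3 0 2.5; 0 0 -0.563 -35 18.3 0 2.5; 0 0 -0.563 -35 18.3 0 2.5; 0 0 -0.563 -35 18.3 0 2.5; 0 0 -0.563 -35 18.3 0 2.5; 0 0 -0.563 -35 18.3 0 2.5; 0 0 -0.563 -35 18.3 0 2.5; 0 0 -0.563 -35 18.3 0 2.5; 0 0 -0.563 -35 18.3 2.5 2.5; 0 0 -0.563 -35 18.3 5 2.5"}}

```text
time: 5.37
eef_pos: [0.5478, -0.1671, 0.1466]
tcp_rot: [0.685, 0.729, 0.001, 0.003]
contact_force: [1.6, -0.1, -0.1]
opening: 0.415
```

>>> {"op": "servo_tool", "data": {"increments": "0 0 0 0 0 0 2.5; 0 0 0 0 0 0 2.5; 0 0 0 0 0 0 2.5; 0 0 0 0 0 0 2.5"}}

```text
time: 5.7
eef_pos: [0.5464, -0.162, 0.1444]
tcp_rot: [0.684, 0.73, 0.0, -0.0]
contact_force: [0.3, 0.0, -1.0]
opening: 0.413
```

```bash
python3 wl.py w3 .5478 -.167 .066 93.7;python3 -c "
from fit import *
fit('w3',(.551,-.2187),.12,(.04,.06))"
```

```text
K [371.64829954 318.96408601] cam pos [ 0.54164426 -0.07720868  0.27159832] axis [ 0.01888175 -0.32232979 -0.94643911]
t 5.75 yaw 93.76 p [ 0.5467 -0.162   0.1449] F [0.3 0.6 0.2] op 34.9
rot [ 0.0002 -0.0002  0.0011] d cm [-0.512  0.076  7.887] rows 1.9
w3 [ 293  225   56   48 2589] z 0.0483 [ 547.5 -159.2] [35.7 30.4] 4.54
w3 [299 399  44   5 217] z 0.0486 [ 555.9 -287.2] [34.7  7.7] 4.63
```

View pics/w3.png

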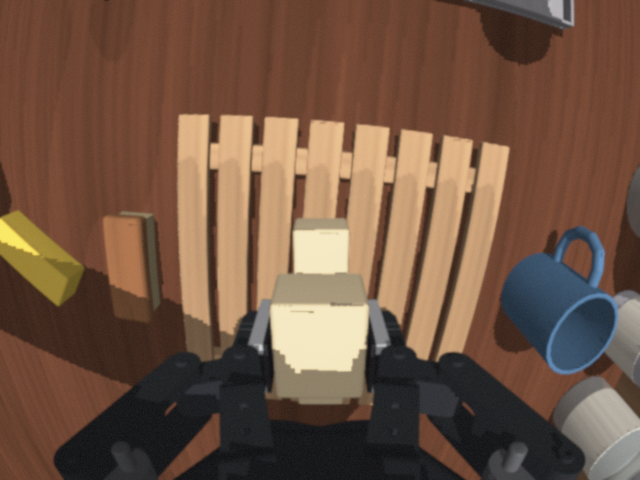

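```bash
python3 -c "
from fit import *
z=np.load('w3.npz');w=z['w'];m=z['d']>0
s=w[280:395,280:360];print(np.round(s[::20,40],4))
for a in (.13,.14,.15,.155): fit('w3',(.547,-.162),.05,(a,a+.006 if a<.15 else a+.01))"
```

```text
[[ 0.5458 -0.1396  0.1356]
 [ 0.5458 -0.1397  0.1527]
 [ 0.5462 -0.146   0.1563]
 [ 0.5467 -0.1542  0.157 ]
 [ 0.5473 -0.1634  0.1571]
 [ 0.548  -0.1735  0.157 ]]
w3 [276 273  87   9 536] z 0.1329 [ 545.6 -140. ] [35.6  2.8] 2.24
w3 [273 283  92  11 650] z 0.1432 [ 545.1 -139.6] [35.3  2.8] 5.99
w3 [ 270  295   99  104 9452] z 0.1566 [ 546.8 -161.7] [36.2 46.8] 3.41
w3 [ 270  301   99   98 8800] z 0.1569 [ 546.9 -161.9] [36.  46.5] 3.68
```

The held half sits centred on the TCP within 0.3 mm. Now I'll place it.

>>> {"op": "servo_tool", "data": {"increments": "0 0 0 -0.5 0.08 2 2.5; 0 0 0 -0.5 0.08 4 2.5; 0 0 0 -0.5 0.08 5.5 2.5; 0 0 0 -0.5 0.08 6.5 2.5; 0 0 0 -0.5 0.08 7 2.5; 0 0 0 -0.5 0.08 7.3 2.5; 0 0 0 -0.5 0.08 7.3 2.5; 0 0 0 -0.5 0.08 7.3 2.5"}}

```text
time: 6.42
eef_pos: [0.548, -0.168, 0.0723]
tcp_rot: [0.684, 0.73, 0.0, 0.0]
contact_force: [-0.4, -0.2, -0.5]
opening: 0.415
```

```bash
python3 wl.py w4 .5478 -.167 .066 93.7
```

```text
K [371.64829954 318.96408601] cam pos [ 0.5431212  -0.08302408  0.19945378] axis [ 0.02000079 -0.32332802 -0.94607556]
t 6.47 yaw 93.68 p [ 0.5481 -0.1681  0.0724] F [ 0.6 -0.5 -0.8] op 35.4
rot [ 0.0009  0.0005 -0.0003] d cm [ 0.112 -0.018  0.642] rows 0.2
```

```bash
python3 -c "
from fit import *
z=np.load('w4.npz');w=z['w']
for v in range(190,420,12): print(v,np.round(w[v,[300,320,340]],4).tolist())
save=z['i'];cv2.imwrite('pics/w4c.png',cv2.resize(save[180:420,180:460,::-1],None,fx=2.5,fy=2.5))"
```

```text
190 [[0.5359, -0.1183, 0.0185], [0.5457, -0.1177, 0.0184], [0.5556, -0.117, 0.019]]
202 [[0.5362, -0.1243, 0.0191], [0.5461, -0.1237, 0.0189], [0.556, -0.123, 0.0194]]
214 [[0.5365, -0.1306, 0.0184], [0.5465, -0.1302, 0.0177], [0.5566, -0.1293, 0.0186]]
226 [[0.5368, -0.1366, 0.0193], [0.5469, -0.1361, 0.019], [0.5586, -0.1415, -0.0018]]
238 [[0.5371, -0.1435, 0.0179], [0.5473, -0.1425, 0.019], [0.5592, -0.1486, -0.0018]]
250 [[0.5378, -0.1455, 0.0304], [0.5474, -0.1444, 0.0316], [0.557, -0.1437, 0.032]]
262 [[0.5385, -0.1452, 0.0464], [0.5474, -0.1449, 0.0458], [0.5562, -0.1437, 0.0473]]
274 [[0.5392, -0.1455, 0.059], [0.5474, -0.1455, 0.0577], [0.5558, -0.1451, 0.0575]]
286 [[0.5397, -0.1461, 0.069], [0.5474, -0.1452, 0.0698], [0.5551, -0.1446, 0.0702]]
298 [[0.5401, -0.1462, 0.0789], [0.5474, -0.1453, 0.0798], [0.5546, -0.1448, 0.0799]]
310 [[0.5405, -0.1484, 0.084], [0.5475, -0.1473, 0.085], [0.5545, -0.1466, 0.0855]]
322 [[0.5407, -0.1526, 0.0853], [0.5479, -0.1528, 0.0842], [0.555, -0.1522, 0.0845]]
334 [[0.5409, -0.1577, 0.0853], [0.5481, -0.1572, 0.0853], [0.5555, -0.1576, 0.0841]]
346 [[0.5411, -0.1634, 0.0849], [0.5485, -0.1632, 0.0843], [0.5559, -0.1622, 0.0852]]
358 [[0.5413, -0.1691, 0.0848], [0.5489, -0.1686, 0.0847], [0.5565, -0.1684, 0.0845]]
370 [[0.5415, -0.1749, 0.0849], [0.5492, -0.1741, 0.0853], [0.557, -0.1738, 0.0851]]
382 [[0.5417, -0.1818, 0.0842], [0.5497, -0.1807, 0.0848], [0.5575, -0.1799, 0.0852]]
394 [[0.542, -0.1873, 0.0854], [0.5501, -0.1869, 0.0852], [0.5581, -0.1865, 0.0852]]
406 [[0.5419, -0.2293, 0.0495], [0.5529, -0.2294, 0.0485], [0.5638, -0.2284, 0.049]]
418 [[0.5422, -0.247, 0.0418], [0.554, -0.2464, 0.0415], [0.5657, -0.2451, 0.0422]]
```

View pics/w4c.png

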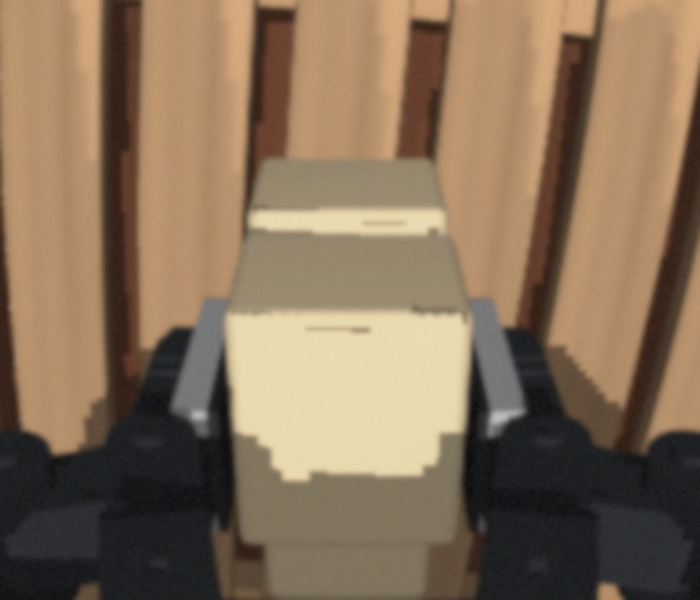

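>>> {"op": "servo_tool", "data": {"increments": "0.001 0 0 0.1 -0.02 0.3 2.5; 0.001 0 0 0.1 -0.02 0.5 2.5; 0.001 0 0 0.1 -0.02 0.6 2.5; 0.001 0 0 0.1 -0.02 0.6 2.5; 0.001 0 0 0.1 -0.02 0.6 2.5"}}

```text
time: 6.88
eef_pos: [0.5473, -0.167, 0.066]
tcp_rot: [0.684, 0.729, -0.0, -0.001]
contact_force: [-1.5, 0.5, 3.6]
opening: 0.415
```

```bash
python3 wl.py w5 .5478 -.167 .066 93.7; python3 -c "
from fit import *
z=np.load('w5.npz');w=z['w']
for v in range(240,420,8): print(v,np.round(w[v,[320]],4).tolist())
"
```

```text
K [371.64829954 318.96408601] cam pos [ 0.54276954 -0.08212693  0.19321414] axis [ 0.01802908 -0.32274516 -0.94631417]
t 6.93 yaw 93.66 p [ 0.5473 -0.167   0.066 ] F [-0.8  2.4  4.6] op 35.6
rot [-0.0011 -0.0003 -0.0007] d cm [-0.003  0.045 -0.002] rows 0.0
240 [[0.5466, -0.1408, 0.0178]]
248 [[0.5468, -0.1446, 0.0192]]
256 [[0.5468, -0.1448, 0.0297]]
264 [[0.5468, -0.1448, 0.0398]]
272 [[0.5468, -0.1451, 0.048]]
280 [[0.5468, -0.1446, 0.0572]]
288 [[0.5468, -0.1447, 0.0644]]
296 [[0.5468, -0.1444, 0.0717]]
304 [[0.5468, -0.1451, 0.0766]]
312 [[0.5469, -0.147, 0.079]]
320 [[0.5472, -0.1507, 0.0783]]
328 [[0.5474, -0.1537, 0.0789]]
336 [[0.5476, -0.1577, 0.0781]]
344 [[0.5479, -0.1619, 0.0773]]
352 [[0.5481, -0.1648, 0.0785]]
360 [[0.5483, -0.1684, 0.0787]]
368 [[0.5486, -0.1731, 0.0777]]
376 [[0.5488, -0.1763, 0.0788]]
384 [[0.5491, -0.1808, 0.0784]]
392 [[0.5494, -0.1853, 0.0783]]
400 [[0.5514, -0.2167, 0.0497]]
408 [[0.5518, -0.2232, 0.0491]]
416 [[0.5523, -0.2305, 0.048]]
```

End faces are flush to about 0.3 mm, with 4 N seating contact. I'll release and rise.

>>> {"op": "servo_tool", "data": {"increments": "0 0 0 0 0 0 4.2; 0 0 0 0 0 0 5; 0 0 0 0 0 0 6; 0 0 0 0 0 -0.5 6; 0 0 0 0 0 -2 6; 0 0 0 0 0 -5 6; 0 0 0 0 0 -9 6; 0 0 0 2 0 -13 6; 0 0 0 4 0 -15 6; 0 0 0 4 0 -15 6"}}

```text
time: 7.77
eef_pos: [0.5476, -0.1259, 0.2229]
tcp_rot: [0.683, 0.73, 0.002, 0.005]
contact_force: [0.6, -0.3, 0.9]
opening: 0.703
```

```bash
python3 wl.py w6 .545 .2 .2 61; python3 -c "
from fit import *
fit('w6',(.551,-.2187),.12,(.04,.057))
fit('w6',(.551,-.2187),.12,(.07,.087))
"
```

```text
K [371.64829954 318.96408601] cam pos [ 0.54149748 -0.04057865  0.34975546] axis [ 0.02896395 -0.32596627 -0.94493761]
t 7.82 yaw 93.79 p [ 0.5464 -0.1266  0.2195] F [ 0.  -0.6 -1.2] op 59.6
rot [0.0059 0.0014 0.5722] d cm [32.6    2.003  1.867] rows 7.8
w6 [293 239  42   8 284] z 0.0481 [ 546.3 -145. ] [35.4  2.3] 3.28
w6 [ 296  305   38   71 2554] z 0.0483 [ 553.2 -247.9] [36.1 85.1] 3.24
w6 [ 291  250   46   55 2398] z 0.0782 [ 547.5 -166.5] [36.  45.8] 3.36
```

View pics/w6.png

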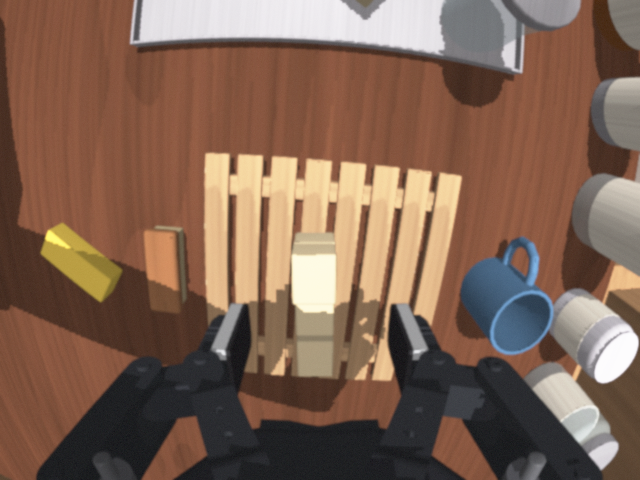

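Half is placed: wrist fit (547.5,−166.5) against target (548.1,−166.8). Next is whole_a.

```bash
python3 -c "
from h import *
go(.552,.1115,.2,143.5)"
```

```text
t 7.82 yaw 93.79 p [ 0.5464 -0.1266  0.2195] F [ 0.  -0.6 -1.2] op 59.6
rot [ 0.0036  0.005  -0.8677] d cm [23.724  2.117  1.894] rows 6.9
```

>>> {"op": "servo_tool", "data": {"increments": "0 0 -0.868 23.7 2.1 1 6.2; 0 0 -0.868 23.7 2.1 1 6.2; 0 0 -0.868 23.7 2.1 1 6.2; 0 0 -0.868 23.7 2.1 1 6.2; 0 0 -0.868 23.7 2.1 1 6.2; 0 0 -0.868 23.7 2.1 1 6.2; 0 0 -0.868 23.7 2.1 1 6.2; 0 0 -0.868 23.7 2.1 1 6.2; 0 0 -0.868 23.7 2.1 1 6.2; 0 0 -0.868 23.7 2.1 1 6.2"}}

```text
time: 8.65
eef_pos: [0.5502, 0.1098, 0.2042]
tcp_rot: [0.316, 0.949, -0.001, -0.002]
contact_force: [0.7, 0.2, -0.0]
opening: 0.726
```

>>> {"op": "servo_tool", "data": {"increments": "0 0 0 0 0 0 6.2; 0 0 0 0 0 0 6.2"}}

```text
time: 8.82
eef_pos: [0.5506, 0.1097, 0.2051]
tcp_rot: [0.315, 0.949, -0.0, -0.001]
contact_force: [-0.3, -0.1, 0.7]
opening: 0.723
```

```bash
python3 wl.py w7 .552 .1115 .021 143.5; python3 -c "
from fit import *
fit('w7',(.551,.111),.07,(.024,.042))
fit('w7',(.548,.231),.06,(.024,.042))
"
```

```text
K [371.64829954 318.96408601] cam pos [0.48471389 0.1613207  0.33252616] axis [ 0.25551549 -0.19393006 -0.94715519]
t 8.87 yaw 143.26 p [0.5506 0.1098 0.2053] F [0.1 0.7 0.6] op 62.3
rot [-0.0009 -0.0018 -0.0043] d cm [-0.043  0.233 18.429] rows 4.4
w7 [ 299  163   44  110 4586] z 0.0314 [551.4 112.6] [36. 96.] 53.52
w7 [ 389   75   84  118 4589] z 0.0314 [548.  231.8] [36.8 96.3] 82.31
```

View pics/w7.png

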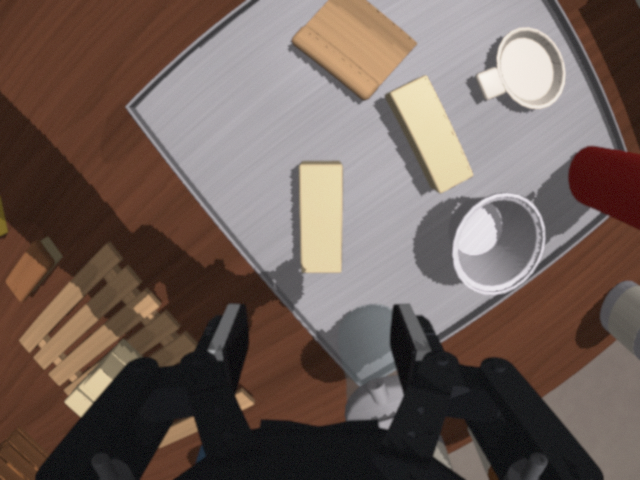

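whole_a is at (321,217) and whole_b at (430,133). The fits are consistent with the top camera. I'll descend on whole_a.

```bash
python3 -c "
from h import *
go(.5516,.1119,.0205,143.5)"
```

```text
t 8.87 yaw 143.26 p [0.5506 0.1098 0.2053] F [0.1 0.7 0.6] op 62.3
rot [-0.0009 -0.0018 -0.0043] d cm [1.3000e-02 2.4200e-01 1.8479e+01] rows 4.4
```

>>> {"op": "servo_tool", "data": {"increments": "0 -0.001 -0.004 0 0.24 4 6.2; 0 -0.001 -0.004 0 0.24 8 6.2; 0 -0.001 -0.004 0 0.24 12 6.2; 0 -0.001 -0.004 0 0.24 15 6.2; 0 -0.001 -0.004 0 0.24 17.3 6.2; 0 -0.001 -0.004 0 0.24 18.2 6.2; 0 -0.001 -0.004 0 0.24 18.3 6.2; 0 -0.001 -0.004 0 0.24 18.3 6.2; 0 -0.001 -0.004 0 0.24 18.3 6.2"}}

```text
time: 9.62
eef_pos: [0.5533, 0.1127, 0.0244]
tcp_rot: [0.312, 0.95, 0.0, 0.001]
contact_force: [0.8, 0.3, 0.6]
opening: 0.723
```

```bash
python3 -c "
from h import *
go(.5516,.1119,.0205,143.5)"
```

```text
t 9.62 yaw 143.6 p [0.5533 0.1127 0.0244] F [0.8 0.3 0.6] op 61.7
rot [0.0015 0.0022 0.0018] d cm [ 0.095 -0.167  0.392] rows 0.1
```

>>> {"op": "servo_tool", "data": {"increments": "0 0 0 0 -0.1 0.2 6.2; 0 0 0 0 -0.1 0.2 6.2; 0 0 0 0 -0.1 0.2 6.2"}}

```text
time: 9.87
eef_pos: [0.5517, 0.112, 0.0216]
tcp_rot: [0.312, 0.95, 0.0, 0.0]
contact_force: [0.2, -0.0, 0.7]
opening: 0.727
```

```bash
python3 -c "
from h import *
go(.5516,.1119,.0205,143.5)"
```

```text
t 9.87 yaw 143.63 p [0.5517 0.112  0.0216] F [ 0.2 -0.   0.7] op 62.1
rot [0.0005 0.0009 0.0022] d cm [-0.    -0.015  0.107] rows 0.0
```

>>> {"op": "servo_tool", "data": {"increments": "0 0 0.002 0 0 0.06 5; 0 0 0.002 0 0 0.06 2.5; 0 0 0.002 0 0 0.06 2.5; 0 0 0.002 0 0 0.06 2.5; 0 0 0.002 0 0 0.06 2.5; 0 0 0.002 0 0 0.06 2.5; 0 0 0.002 0 0 0.06 2.5; 0 0 0.002 0 0 0.06 2.5", "grip_force": 40}}

```text
time: 10.53
eef_pos: [0.5514, 0.1121, 0.0202]
tcp_rot: [0.313, 0.95, -0.0, -0.0]
contact_force: [-0.8, -0.9, 4.0]
opening: 0.418
```

```bash
python3 -c "
from h import *
go(.5516,.1119,.0205,143.5)"
```

```text
t 10.53 yaw 143.51 p [0.5514 0.1121 0.0202] F [-0.8 -0.9  4. ] op 35.7
rot [-0.0003 -0.0002  0.0002] d cm [-0.026  0.001 -0.028] rows 0.0
```

>>> {"op": "servo_tool", "data": {"increments": "0 0 0 0 0 -3 2.5; 0 0 0 0 0 -7 2.5; 0 0 0 0 0 -11 2.5; 0 0 0 0 0 -15 2.5; 0 0 0 0 0 -16 2.5; 0 0 0 0 0 -16 2.5; 0 0 0 0 0 -16 2.5"}}

```text
time: 11.12
eef_pos: [0.5505, 0.112, 0.1788]
tcp_rot: [0.313, 0.95, -0.0, -0.001]
contact_force: [0.4, 0.6, -1.3]
opening: 0.419
```

```bash
python3 -c "
from h import *
go(.5527,-.2436,.16,93.7)"
```

```text
t 11.12 yaw 143.51 p [0.5505 0.112  0.1788] F [ 0.4  0.6 -1.3] op 35.8
rot [-0.002  -0.0009  0.8694] d cm [-21.326 -28.46    1.885] rows 8.5
```

>>> {"op": "servo_tool", "data": {"increments": "0 0 0.869 -21.3 -28.5 0.5 2.5; 0 0 0.869 -21.3 -28.5 0.5 2.5; 0 0 0.869 -21.3 -28.5 0.5 2.5; 0 0 0.869 -21.3 -28.5 0.5 2.5; 0 0 0.869 -21.3 -28.5 0.5 2.5; 0 0 0.869 -21.3 -28.5 0.5 2.5; 0 0 0.869 -21.3 -28.5 0.5 2.5; 0 0 0.869 -21.3 -28.5 0.5 2.5; 0 0 0.869 -21.3 -28.5 1.5 2.5; 0 0 0.869 -21.3 -28.5 3 2.5"}}

```text
time: 11.95
eef_pos: [0.5518, -0.2485, 0.1472]
tcp_rot: [0.686, 0.728, -0.001, -0.001]
contact_force: [0.9, 1.0, -0.4]
opening: 0.42
```

>>> {"op": "servo_tool", "data": {"increments": "0 0 0 0 0 0 2.5; 0 0 0 0 0 0 2.5; 0 0 0 0 0 0 2.5; 0 0 0 0 0 0 2.5; 0 0 0 0 0 0 2.5"}}

```text
time: 12.37
eef_pos: [0.5533, -0.243, 0.1504]
tcp_rot: [0.683, 0.73, -0.0, 0.0]
contact_force: [0.2, 0.1, -0.7]
opening: 0.417
```

```bash
python3 wl.py w8 .5527 -.2436 .098 93.7; python3 -c "
from fit import *
fit('w8',(.551,-.2187),.12,(.04,.057))
fit('w8',(.551,-.2187),.12,(.07,.087))
fit('w8',(.551,-.2436),.07,(.135,.185))
"
```

```text
K [371.64829954 318.96408601] cam pos [ 0.54843597 -0.15798344  0.27753894] axis [ 0.01962608 -0.32354422 -0.94600949]
t 12.42 yaw 93.8 p [ 0.5534 -0.2431  0.1506] F [ 0.7 -0.8 -1. ] op 35.4
rot [-0.0001  0.0008  0.0018] d cm [-0.041 -0.073  5.258] rows 1.3
w8 [ 290  177   58   36 2026] z 0.0486 [ 550.6 -205.1] [36.3 23.2] 3.97
w8 [ 284   95   68   82 5464] z 0.0786 [ 547.8 -166.8] [36.2 44.2] 3.71
w8 [  266   213   107   212 19696] z 0.1605 [ 553.4 -238.5] [42.2 89. ] 4.14
```

View pics/w8.png

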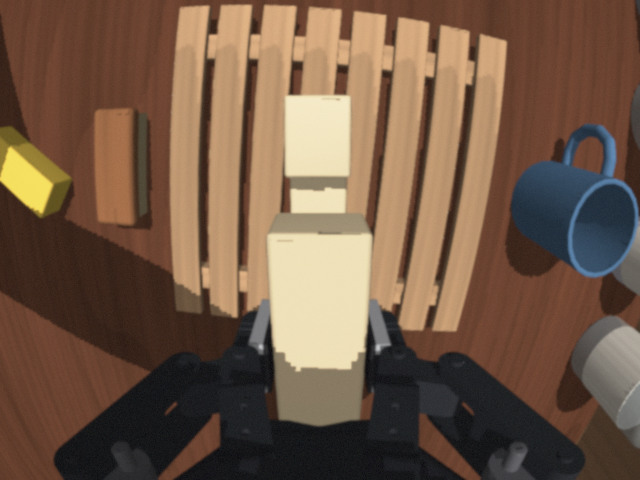

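```bash
cat > prof.py <<'E'
import numpy as np,sys
w=np.load(sys.argv[1]+'.npz')['w'];a,b,s=map(int,sys.argv[2:5])
for v in range(a,b,s): print(v,np.round(w[v,320]*1000,1))
E
python3 prof.py w8 160 430 10
```

```text
160 [ 550.1 -179.8   78.6]
170 [ 550.4 -185.    79.8]
180 [ 551.2 -195.8   47.3]
190 [ 551.6 -201.9   48.7]
200 [ 552.  -208.5   48.1]
210 [ 552.4 -214.3   50.7]
220 [ 548.4 -158.   277.5]
230 [ 550.9 -194.   159.9]
240 [ 551.1 -197.1  161. ]
250 [ 551.4 -200.4  161.5]
260 [ 551.6 -204.   161.6]
270 [ 551.9 -207.7  161.4]
280 [ 552.1 -211.3  161.7]
290 [ 552.3 -215.2  161.5]
300 [ 552.6 -219.3  161.2]
310 [ 552.9 -222.9  162.1]
320 [ 553.1 -226.9  162.3]
330 [ 553.5 -231.9  161.2]
340 [ 553.7 -236.1  161.5]
350 [ 554.  -239.6  163.1]
360 [ 554.3 -244.6  162.8]
370 [ 554.7 -250.7  161.4]
380 [ 555.  -255.2  162.2]
390 [ 555.5 -261.7  160.9]
400 [ 555.8 -266.7  161.8]
410 [ 556.2 -272.8  161.7]
420 [ 556.6 -279.6  161.3]
```

>>> {"op": "servo_tool", "data": {"increments": "0 0 0.002 -0.04 -0.07 2 2.5; 0 0 0.002 -0.04 -0.07 3.5 2.5; 0 0 0.002 -0.04 -0.07 4.3 2.5; 0 0 0.002 -0.04 -0.07 4.6 2.5; 0 0 0.002 -0.04 -0.07 4.7 2.5; 0 0 0.002 -0.04 -0.07 4.7 2.5; 0 0 0.002 -0.04 -0.07 4.7 2.5; 0 0 0.002 -0.04 -0.07 4.7 2.5"}}

```text
time: 13.08
eef_pos: [0.5528, -0.2446, 0.104]
tcp_rot: [0.684, 0.729, -0.0, 0.001]
contact_force: [-0.4, 0.6, -1.4]
opening: 0.413
```

```bash
python3 wl.py w9 .5527 -.2436 .0975 93.7; python3 prof.py w9 150 280 6;python3 -c "
from fit import *
fit('w9',(.551,-.2187),.12,(.07,.087))
fit('w9',(.551,-.2436),.07,(.107,.125))
"
```

```text
K [371.64829954 318.96408601] cam pos [ 0.54808901 -0.15951418  0.23110237] axis [ 0.01947493 -0.32427221 -0.94576332]
t 13.13 yaw 93.61 p [ 0.5527 -0.2446  0.1039] F [-1.1 -0.  -1.4] op 35.5
rot [ 0.0004  0.0012 -0.0015] d cm [0.097 0.001 0.638] rows 0.2
150 [ 549.2 -172.3   77.9]
156 [ 549.3 -174.6   79.8]
162 [ 549.5 -177.2   78.2]
168 [ 549.7 -179.7   78.4]
174 [ 549.8 -182.2   78.4]
180 [ 550.  -184.8   77.6]
186 [ 550.1 -187.2   78.6]
192 [ 550.7 -195.9   47.4]
198 [ 550.9 -198.7   48.9]
204 [ 551.1 -201.6   49.9]
210 [ 551.3 -204.9   48.9]
216 [ 550.7 -196.1   93.6]
222 [ 550.6 -196.1  102.1]
228 [ 550.6 -195.9  110.2]
234 [ 550.7 -196.7  114.5]
240 [ 550.8 -198.5  115.4]
246 [ 550.9 -200.6  115.4]
252 [ 551.1 -203.2  113.9]
258 [ 551.2 -204.9  115.2]
264 [ 551.3 -206.9  115.6]
270 [ 551.4 -209.1  115.6]
276 [ 551.6 -211.7  114.7]
w9 [ 273   84   89  107 9228] z 0.0785 [ 547.9 -167.2] [36.4 45.1] 3.51
w9 [  266   226   107   199 18352] z 0.1152 [ 553.  -239.9] [37.8 88.6] 3.28
```

View pics/w9.png

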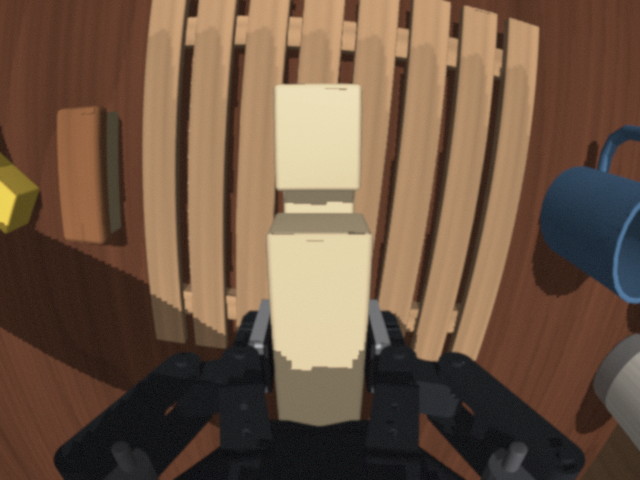

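Gap is about 6.3 mm and the faces are in line. Lowering.

>>> {"op": "servo_tool", "data": {"increments": "0 0.001 -0.001 0.05 -0.02 0.3 2.5; 0 0.001 -0.001 0.05 -0.02 0.5 2.5; 0 0.001 -0.001 0.05 -0.02 0.6 2.5; 0 0.001 -0.001 0.05 -0.02 0.62 2.5; 0 0.001 -0.001 0.05 -0.02 0.62 2.5; 0 0.001 -0.001 0.05 -0.02 0.62 2.5"}}

```text
time: 13.63
eef_pos: [0.5519, -0.2437, 0.0966]
tcp_rot: [0.684, 0.729, -0.0, -0.001]
contact_force: [-0.3, -0.5, -1.7]
opening: 0.417
```

```bash
python3 wl.py w10 .5527 -.2436 .0975 93.7; python3 prof.py w10 180 270 5;python3 -c "
from fit import *
fit('w10',(.551,-.1687),.03,(.07,.087))
fit('w10',(.551,-.2436),.07,(.10,.118))
"
```

```text
K [371.64829954 318.96408601] cam pos [ 0.54735633 -0.15893849  0.22386985] axis [ 0.01803809 -0.32219953 -0.94649992]
t 13.68 yaw 93.67 p [ 0.552  -0.2438  0.0967] F [-0.5 -0.1 -0.5] op 35.7
rot [-0.0011 -0.0009 -0.0006] d cm [ 0.011  0.073 -0.084] rows 0.0
180 [ 548.9 -182.4   79.5]
185 [ 549.  -184.6   78.7]
190 [ 549.2 -186.7   77.9]
195 [ 549.3 -189.1   76.4]
200 [ 549.9 -197.5   47.5]
205 [ 550.  -199.3   50.4]
210 [ 550.2 -201.9   49.6]
215 [ 549.7 -195.5   84. ]
220 [ 549.7 -195.7   90.6]
225 [ 549.7 -195.5   97.9]
230 [ 549.7 -195.3  104.6]
235 [ 549.8 -196.2  107.2]
240 [ 549.9 -197.7  107.8]
245 [ 550.  -199.6  107.4]
250 [ 550.1 -201.3  107.7]
255 [ 550.2 -203.1  107.6]
260 [ 550.3 -204.7  108. ]
265 [ 550.4 -206.4  108.3]
w10 [  274    84    93   113 10102] z 0.0785 [ 547.8 -167.1] [36.2 44.9] 3.49
w10 [292 213  71   5 275] z 0.0836 [ 552.5 -195.2] [27.2  0.8] 3.7
w10 [  266   226   107   199 18265] z 0.1078 [ 552.  -238.8] [37.7 88.3] 3.59
```

>>> {"op": "servo_tool", "data": {"increments": "0 0 0 0 0.06 -0.15 2.5; 0 0 0 0 0.06 -0.15 2.5; 0 0 0 0 0.06 -0.05 2.5; 0 0 0 0 0.06 0.03 2.5; 0 0 0 0 0.06 0.06 2.5; 0 0 0 0 0.06 0.06 2.5; 0 0 0 0 0.06 0.06 2.5"}}

```text
time: 14.27
eef_pos: [0.5525, -0.2437, 0.0959]
tcp_rot: [0.684, 0.729, -0.0, -0.001]
contact_force: [0.3, 0.9, -1.0]
opening: 0.414
```

```bash
python3 wl.py w11 .5527 -.2436 .0965 93.7; python3 prof.py w11 210 250 5;python3 -c "
from fit import *
fit('w11',(.551,-.1687),.03,(.07,.087))
fit('w11',(.551,-.2436),.07,(.10,.118))
"
```

```text
K [371.64829954 318.96408601] cam pos [ 0.54790913 -0.15886065  0.22321699] axis [ 0.0179411  -0.32213221 -0.94652467]
t 14.32 yaw 93.67 p [ 0.5525 -0.2437  0.096 ] F [-0.8 -1.  -1.2] op 35.1
rot [-0.0012 -0.001  -0.0006] d cm [ 0.005  0.018 -0.052] rows 0.0
210 [ 550.7 -202.2   47.5]
215 [ 550.2 -195.1   84.5]
220 [ 550.3 -195.4   90.5]
225 [ 550.3 -195.4   97.2]
230 [ 550.2 -194.9  105. ]
235 [ 550.3 -196.1  106.5]
240 [ 550.4 -197.6  107.2]
245 [ 550.5 -199.3  107.3]
w11 [  272    84    94   113 10147] z 0.0786 [ 547.9 -166.9] [36.2 44.6] 3.4
w11 [289 213  74   6 318] z 0.0833 [ 552.4 -195.2] [28.1  0.8] 3.41
w11 [  266   226   107   199 18245] z 0.1071 [ 552.1 -239.2] [36.7 89.1] 2.84
```

```bash
python3 prof.py w11 250 425 15; python3 -c "
import cv2
i=cv2.imread('pics/w11.png');cv2.imwrite('pics/w11c.png',cv2.resize(i[60:460,220:420],None,fx=1.5,fy=1.5))
from h import *
i,d=ctrl.read_camera('side');save('s1.png',cv2.resize(i[140:240,280:420],None,fx=5,fy=5));go(.55,-.24,.09,93.7)"
```

```text
250 [ 550.6 -201.1  107.3]
265 [ 550.9 -206.1  108.3]
280 [ 551.3 -212.3  106.7]
295 [ 551.7 -217.8  107.3]
310 [ 552.1 -223.7  107.5]
325 [ 552.5 -229.8  107.7]
340 [ 552.9 -237.   106.8]
355 [ 553.3 -243.7  107.3]
370 [ 553.8 -250.8  107.6]
385 [ 554.3 -258.   108.4]
400 [ 554.9 -267.5  107.2]
415 [ 555.5 -277.3  106.5]
t 14.37 yaw 93.67 p [ 0.5525 -0.2437  0.096 ] F [ 0.   0.3 -1.4] op 35.4
rot [-0.0011 -0.0009 -0.0005] d cm [ 0.382 -0.23   0.604] rows 0.2
```

View pics/s1.png

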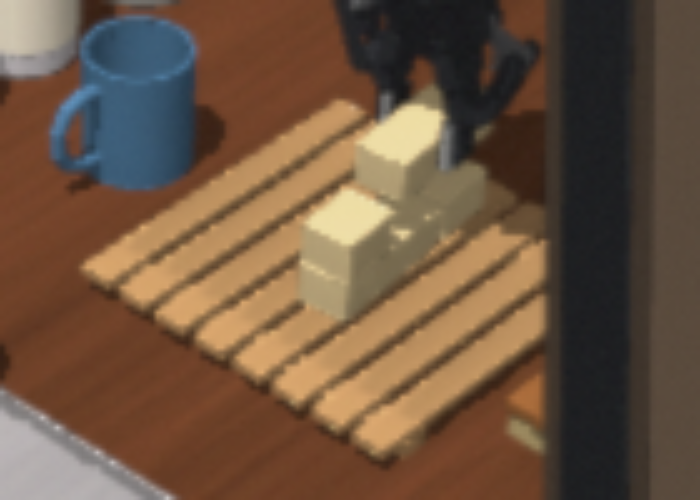

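View pics/w11c.png

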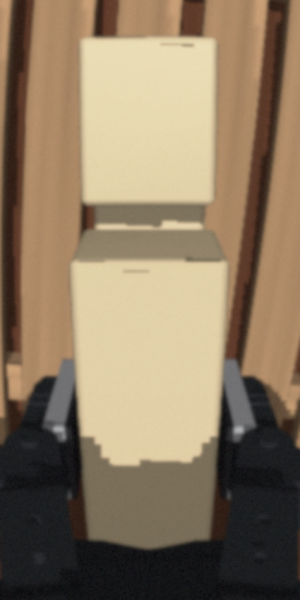

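My error: course 2's undersides are at world z 0.050, not 0.080, so the bar is still about 29 mm high. I'll keep descending.

>>> {"op": "servo_tool", "data": {"increments": "0 0 0 0 0.02 0.8 2.5; 0 0 0 0 0.02 1.5 2.5; 0 0 0 0 0.02 2.1 2.5; 0 0 0 0 0.02 2.3 2.5; 0 0 0 0 0.02 2.4 2.5; 0 0 0 0 0.02 2.4 2.5; 0 0 0 0 0.02 2.4 2.5; 0 0 0 0 0.02 2.4 2.5"}}

```text
time: 15.03
eef_pos: [0.553, -0.2438, 0.0724]
tcp_rot: [0.684, 0.729, -0.0, -0.0]
contact_force: [0.7, 0.3, -0.6]
opening: 0.413
```

```bash
python3 wl.py w12 .5527 -.2436 .067 93.7; python3 prof.py w12 180 270 5;python3 -c "
from fit import *
fit('w12',(.551,-.2187),.1,(.07,.09))
"
```

```text
K [371.64829954 318.96408601] cam pos [ 0.54831402 -0.158974    0.19966023] axis [ 0.0187089  -0.32263623 -0.94633812]
t 15.08 yaw 93.67 p [ 0.553  -0.2438  0.0725] F [-0.4 -0.1 -1.5] op 35.6
rot [-0.0005 -0.0004 -0.0005] d cm [ 0.024 -0.027  0.546] rows 0.1
180 [ 549.7 -178.6   79.2]
185 [ 549.8 -180.6   77.3]
190 [ 549.9 -182.1   78.3]
195 [ 550.  -184.    77.7]
200 [ 550.1 -185.5   78.6]
205 [ 550.2 -187.2   78.6]
210 [ 550.4 -189.1   77.8]
215 [ 550.8 -195.5   60. ]
220 [ 550.8 -195.7   66.6]
225 [ 550.8 -195.7   73.1]
230 [ 550.7 -195.1   81.1]
235 [ 550.8 -196.3   83.1]
240 [ 550.9 -197.6   84.3]
245 [ 551.  -199.5   83.8]
250 [ 551.1 -201.3   83.7]
255 [ 551.2 -203.    83.9]
260 [ 551.4 -205.4   82.4]
265 [ 551.5 -206.7   83.7]
w12 [  262    76   111   135 14444] z 0.0785 [ 547.9 -167. ] [36.3 45.4] 3.6
w12 [  266   222   107   202 18514] z 0.0834 [ 553.2 -238.6] [39.6 87.7] 3.99
```

View pics/w12.png

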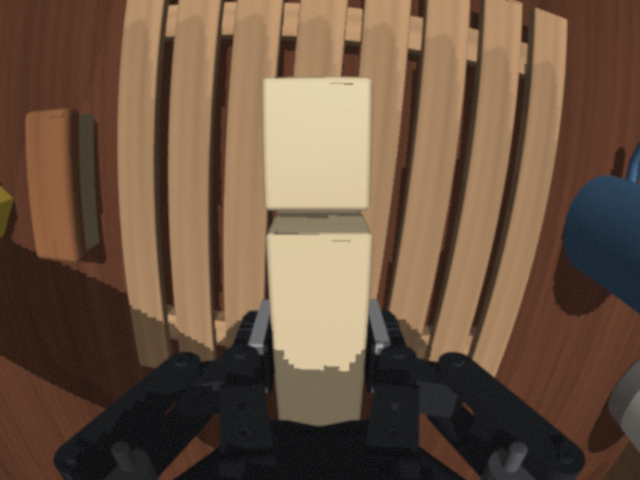

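>>> {"op": "servo_tool", "data": {"increments": "0 0 0 0 -0.05 0.2 2.5; 0 0 0 0 -0.05 0.4 2.5; 0 0 0 0 -0.05 0.5 2.5; 0 0 0 0 -0.05 0.52 2.5; 0 0 0 0 -0.05 0.52 2.5; 0 0 0 0 -0.05 0.52 2.5; 0 0 0 0 -0.05 0.52 2.5"}}

```text
time: 15.67
eef_pos: [0.5523, -0.2437, 0.0672]
tcp_rot: [0.684, 0.729, -0.0, -0.001]
contact_force: [-1.4, 1.4, 2.9]
opening: 0.416
```

```bash
python3 wl.py w13 .5527 -.2436 .067 93.7; python3 prof.py w13 205 270 5;python3 -c "
from fit import *
fit('w13',(.551,-.2187),.1,(.07,.09))
"
```

```text
K [371.64829954 318.96408601] cam pos [ 0.5476879  -0.15891531  0.1945124 ] axis [ 0.01816781 -0.32231916 -0.9464567 ]
t 15.72 yaw 93.67 p [ 0.5523 -0.2437  0.0672] F [-2.1  2.1  3.6] op 35.2
rot [-0.001  -0.0008 -0.0006] d cm [0.011 0.043 0.024] rows 0.0
205 [ 549.5 -186.    77.9]
210 [ 549.6 -187.4   79.1]
215 [ 550.1 -195.3   55.1]
220 [ 550.1 -195.4   62.2]
225 [ 550.1 -195.6   68.2]
230 [ 550.1 -195.4   74.9]
235 [ 550.1 -196.    78.5]
240 [ 550.2 -197.6   78.8]
245 [ 550.3 -199.6   78.1]
250 [ 550.4 -201.3   78.1]
255 [ 550.5 -202.5   79.8]
260 [ 550.7 -205.    78. ]
265 [ 550.8 -206.9   77.8]
w13 [  261    75   116   140 15616] z 0.0785 [ 547.9 -167.2] [36.3 45.3] 3.52
w13 [  266   225   107   199 18126] z 0.0784 [ 552.4 -238.8] [37.8 88. ] 3.46
```

View pics/w13.png

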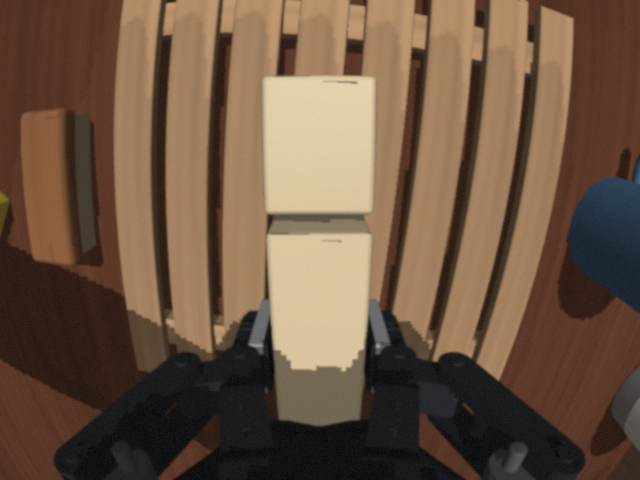

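Seated with 3.6 N, tops level at 78.5, gap about 5.7 mm, faces in line. Releasing.

>>> {"op": "servo_tool", "data": {"increments": "0 0 0 0 0 0 4.2; 0 0 0 0 0 0 5; 0 0 0 0 0 0 6; 0 0 0 0 0 -0.5 6; 0 0 0 0 0 -2 6; 0 0 0 0 0 -5 6; 0 0 0 0 0 -9 6; 0 0 0 3 0 -13 6; 0 0 0 6 0 -15 6; 0 0 0 8 0 -15 6"}}

```text
time: 16.55
eef_pos: [0.5501, -0.1639, 0.2247]
tcp_rot: [0.684, 0.729, 0.002, 0.005]
contact_force: [0.3, 0.2, 1.0]
opening: 0.7
```

>>> {"op": "servo_tool", "data": {"increments": "0 0 0 0 0 0 6; 0 0 0 0 0 0 6"}}

```text
time: 16.72
eef_pos: [0.5474, -0.1632, 0.2177]
tcp_rot: [0.683, 0.73, -0.0, 0.0]
contact_force: [0.1, -0.6, -0.3]
opening: 0.7
```

```bash
python3 wl.py w14 .548 .2315 .2 172.5; python3 -c "
from fit import *
fit('w14',(.551,-.2187),.12,(.04,.057))
fit('w14',(.551,-.2187),.12,(.065,.087))
"
```

```text
K [371.64829954 318.96408601] cam pos [ 0.54245344 -0.07826148  0.34484111] axis [ 0.01991282 -0.32315322 -0.94613713]
t 16.77 yaw 93.72 p [ 0.5471 -0.1639  0.2167] F [-1.  -0.2  0.3] op 60.3
rot [-8.000e-04 -1.400e-03 -1.375e+00] d cm [39.446  2.66   1.688] rows 11.0
w14 [298 200  43   5 165] z 0.0476 [ 546.7 -144.8] [34.1  1.4] 2.88
w14 [ 295  206   49  164 7189] z 0.0781 [ 550.9 -217.5] [ 36.2 147.6] 3.55
```

View pics/w14.png

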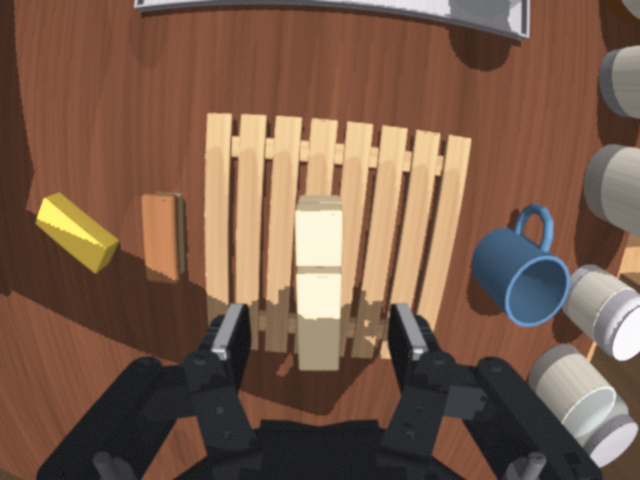

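Second course done: 36.2×147.6 at (550.9,−217.5), 3.55°, matching course 1. Next is whole_b.

>>> {"op": "servo_tool", "data": {"increments": "0 0 -1.375 39.4 2.7 0 6.2; 0 0 -1.375 39.4 2.7 0 6.2; 0 0 -1.375 39.4 2.7 0 6.2; 0 0 -1.375 39.4 2.7 0 6.2; 0 0 -1.375 39.4 2.7 0 6.2; 0 0 -1.375 39.4 2.7 0 6.2; 0 0 -1.375 39.4 2.7 0 6.2; 0 0 -1.375 39.4 2.7 0 6.2; 0 0 -1.375 39.4 2.7 0 6.2; 0 0 -1.375 39.4 2.7 0 6.2"}}

```text
time: 17.6
eef_pos: [0.5487, 0.2338, 0.2158]
tcp_rot: [0.124, 0.992, 0.001, -0.002]
contact_force: [-0.3, -0.2, -0.2]
opening: 0.734
```

```bash
python3 -c "
from h import *
go(.548,.2315,.2,172.4)"
```

```text
t 17.6 yaw 165.73 p [0.5487 0.2338 0.2158] F [-0.3 -0.2 -0.2] op 62.7
rot [ 0.0008 -0.0034 -0.1165] d cm [ 0.003 -0.244  1.575] rows 0.9
```

>>> {"op": "servo_tool", "data": {"increments": "0 0 -0.116 0 -0.2 1.5 6.2; 0 0 -0.116 0 -0.2 1.5 6.2; 0 0 -0.116 0 -0.2 1.5 6.2; 0 0 -0.116 0 -0.2 1.5 6.2"}}

```text
time: 17.93
eef_pos: [0.5487, 0.2278, 0.2015]
tcp_rot: [0.072, 0.997, 0.0, -0.001]
contact_force: [0.5, -0.5, -0.2]
opening: 0.725
```

```bash
python3 wl.py w15 .548 .2315 .0205 172.4; python3 -c "
from fit import *
fit('w15',(.548,.231),.06,(.024,.042))
"
```

```text
K [371.64829954 318.96408601] cam pos [0.46724295 0.24159614 0.32894829] axis [ 0.31617157 -0.04732241 -0.94752104]
t 17.98 yaw 171.71 p [0.549  0.2278 0.2022] F [-0.1 -0.1 -0.5] op 61.8
rot [ 0.0004 -0.0016 -0.0121] d cm [ 0.123  0.341 18.166] rows 4.4
w15 [ 299  161   45  112 4735] z 0.0314 [547.4 231.8] [35.9 96. ] 82.64
```

View pics/w15.png

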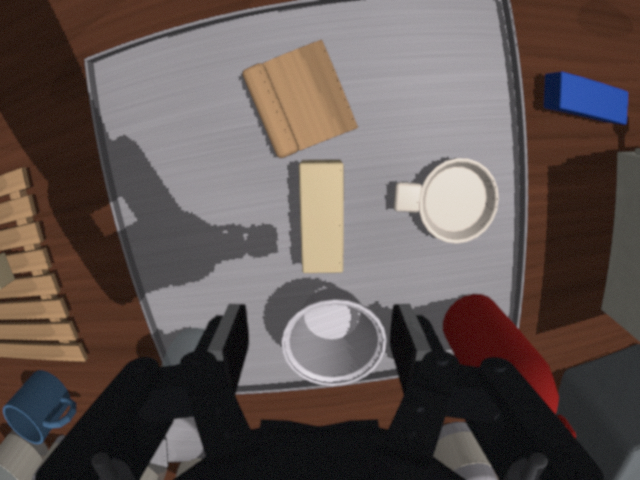

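Only whole_b now, at (322,216), clear of the spoon rest tab at (405,197). Descending.

```bash
python3 -c "
from h import *
go(.5477,.2313,.0205,172.55)"
```

```text
t 17.98 yaw 171.71 p [0.549  0.2278 0.2022] F [-0.1 -0.1 -0.5] op 61.8
rot [ 0.0004 -0.0016 -0.0147] d cm [ 0.15   0.317 18.166] rows 4.4
```

>>> {"op": "servo_tool", "data": {"increments": "0 -0.001 -0.014 0.15 0.3 4 6.2; 0 -0.001 -0.014 0.15 0.3 8 6.2; 0 -0.001 -0.014 0.15 0.3 12 6.2; 0 -0.001 -0.014 0.15 0.3 15 6.2; 0 -0.001 -0.014 0.15 0.3 17.3 6.2; 0 -0.001 -0.014 0.15 0.3 18 6.2; 0 -0.001 -0.014 0.15 0.3 18 6.2; 0 -0.001 -0.014 0.15 0.3 18 6.2; 0 -0.001 -0.014 0.15 0.3 18 6.2; 0 -0.001 -0.014 0.15 0.3 18 6.2"}}

```text
time: 18.82
eef_pos: [0.5492, 0.2327, 0.0249]
tcp_rot: [0.064, 0.998, 0.001, 0.002]
contact_force: [-0.4, -0.1, -0.9]
opening: 0.729
```

>>> {"op": "servo_tool", "data": {"increments": "0 0 0 0 0 0 6.2; 0 0 0 0 0 0 6.2"}}

```text
time: 18.98
eef_pos: [0.548, 0.2326, 0.0237]
tcp_rot: [0.063, 0.998, 0.001, 0.001]
contact_force: [0.8, 0.3, 0.5]
opening: 0.727
```

```bash
python3 -c "
from h import *
go(.5477,.2313,.0202,172.55)"
```

```text
t 18.98 yaw 172.74 p [0.548  0.2326 0.0237] F [0.8 0.3 0.5] op 62.1
rot [0.0015 0.002  0.0032] d cm [ 0.018 -0.134  0.346] rows 0.1
```

>>> {"op": "servo_tool", "data": {"increments": "0 0 0.002 0 -0.12 0.25 6; 0 0 0.002 0 -0.12 0.28 5; 0 0 0.002 0 -0.12 0.28 2.5; 0 0 0.002 0 -0.12 0.28 2.5; 0 0 0.002 0 -0.12 0.28 2.5; 0 0 0.002 0 -0.12 0.28 2.5; 0 0 0.002 0 -0.12 0.28 2.5; 0 0 0.002 0 -0.12 0.28 2.5; 0 0 0.002 0 -0.12 0.28 2.5"}}

```text
time: 19.73
eef_pos: [0.547, 0.2312, 0.0193]
tcp_rot: [0.064, 0.998, 0.0, -0.0]
contact_force: [-0.7, -0.1, 0.1]
opening: 0.412
```

```bash
python3 -c "
from h import *
go(.5477,.2313,.0202,172.55)"
```

```text
t 19.73 yaw 172.62 p [0.547  0.2312 0.0193] F [-0.7 -0.1  0.1] op 35.2
rot [ 0.0006 -0.0003  0.0012] d cm [-0.063  0.023 -0.085] rows 0.0
```

>>> {"op": "servo_tool", "data": {"increments": "0 0 0 0 0 -3 2.5; 0 0 0 0 0 -7 2.5; 0 0 0 0 0 -11 2.5; 0 0 0 0 0 -15 2.5; 0 0 0 0 0 -18 2.5; 0 0 0 0 0 -18 2.5; 0 0 0 0 0 -18 2.5"}}

```text
time: 20.32
eef_pos: [0.5482, 0.2313, 0.202]
tcp_rot: [0.064, 0.998, 0.001, 0.002]
contact_force: [-0.1, 0.7, -2.3]
opening: 0.416
```

```bash
python3 -c "
from h import *
go(.5494,-.1922,.18,93.7)"
```

```text
t 20.32 yaw 172.62 p [0.5482 0.2313 0.202 ] F [-0.1  0.7 -2.3] op 35.5
rot [0.0051 0.002  1.3775] d cm [ -5.549 -41.992   2.123] rows 11.0
```

>>> {"op": "servo_tool", "data": {"increments": "0 0 1.377 -5.5 -42 0.5 2.5; 0 0 1.377 -5.5 -42 0.5 2.5; 0 0 1.377 -5.5 -42 0.5 2.5; 0 0 1.377 -5.5 -42 0.5 2.5; 0 0 1.377 -5.5 -42 0.5 2.5; 0 0 1.377 -5.5 -42 0.5 2.5; 0 0 1.377 -5.5 -42 0.5 2.5; 0 0 1.377 -5.5 -42 0.5 2.5; 0 0 1.377 -5.5 -42 0.5 2.5; 0 0 1.377 -5.5 -42 0.5 2.5"}}

```text
time: 21.15
eef_pos: [0.5457, -0.1868, 0.1909]
tcp_rot: [0.639, 0.77, -0.0, -0.003]
contact_force: [1.1, 0.4, -0.3]
opening: 0.416
```

```bash
python3 -c "
from h import *
go(.5494,-.1922,.15,93.7)"
```

```text
t 21.15 yaw 100.63 p [ 0.5457 -0.1868  0.1909] F [ 1.1  0.4 -0.3] op 35.5
rot [-0.0045 -0.0041  0.121 ] d cm [-0.619  0.278  4.084] rows 1.0
```

>>> {"op": "servo_tool", "data": {"increments": "0 0 0.121 -0.4 0.27 2 2.5; 0 0 0.121 -0.4 0.27 3.5 2.5; 0 0 0.121 -0.4 0.27 4.1 2.5; 0 0 0.121 -0.4 0.27 4.1 2.5; 0 0 0.121 -0.4 0.27 4.1 2.5; 0 0 0.121 -0.4 0.27 4.1 2.5; 0 0 0.121 -0.4 0.27 4.1 2.5"}}

```text
time: 21.73
eef_pos: [0.5517, -0.1886, 0.1542]
tcp_rot: [0.681, 0.732, 0.0, 0.001]
contact_force: [-0.1, -1.0, -0.6]
opening: 0.415
```

```bash
python3 -c "
from h import *
go(.5494,-.1922,.102,93.7)"
```

```text
t 21.73 yaw 94.14 p [ 0.5517 -0.1886  0.1542] F [-0.1 -1.  -0.6] op 35.4
rot [0.0013 0.0003 0.0077] d cm [-0.341 -0.262  5.222] rows 1.3
```

Go down to about 5 mm above the seat, then check.

>>> {"op": "servo_tool", "data": {"increments": "0 0 0.008 -0.34 -0.26 1.5 2.5; 0 0 0.008 -0.34 -0.26 3.2 2.5; 0 0 0.008 -0.34 -0.26 4.3 2.5; 0 0 0.008 -0.34 -0.26 4.9 2.5; 0 0 0.008 -0.34 -0.26 5.1 2.5; 0 0 0.008 -0.34 -0.26 5.1 2.5; 0 0 0.008 -0.34 -0.26 5.1 2.5; 0 0 0.008 -0.34 -0.26 5.1 2.5; 0 0 0.008 -0.34 -0.26 5.1 2.5"}}

```text
time: 22.48
eef_pos: [0.5493, -0.1928, 0.1032]
tcp_rot: [0.684, 0.729, 0.0, 0.001]
contact_force: [0.5, -0.0, -1.1]
opening: 0.415
```

```bash
python3 wl.py w16 .5494 -.1922 .0963 93.7; python3 prof.py w16 185 270 5
```

```text
K [371.64829954 318.96408601] cam pos [ 0.54447467 -0.10786036  0.23039451] axis [ 0.02020215 -0.32320636 -0.94611285]
t 22.53 yaw 93.61 p [ 0.5492 -0.1928  0.1031] F [ 0.2 -0.2 -1.3] op 35.7
rot [ 0.0011  0.0001 -0.0015] d cm [0.055 0.024 0.675] rows 0.2
185 [ 547.4 -144.8   22.5]
190 [ 547.3 -144.7   38.2]
195 [ 547.3 -144.2   53.5]
200 [ 547.2 -144.4   63.8]
205 [ 547.2 -144.3   74.6]
210 [ 547.3 -145.7   77.6]
215 [ 547.2 -144.2   91.9]
220 [ 547.2 -144.5   97.8]
225 [ 547.1 -144.1  106.1]
230 [ 547.1 -144.1  111.9]
235 [ 547.1 -144.9  114.7]
240 [ 547.2 -146.6  114.8]
245 [ 547.3 -147.9  116.2]
250 [ 547.4 -149.9  115.3]
255 [ 547.5 -151.6  115.7]
260 [ 547.7 -153.6  114.9]
265 [ 547.8 -156.   113.7]
```

View pics/w16.png

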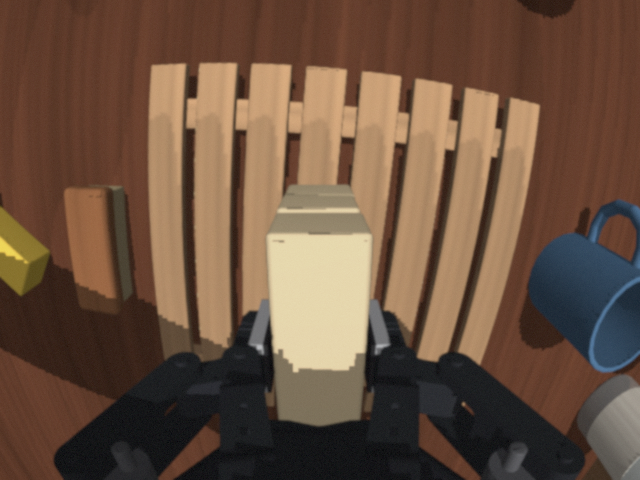

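```bash
cat > lat.py <<'E'
import numpy as np,sys
w=np.load(sys.argv[1]+'.npz')['w']*1000
for a,b in [(28,46),(56,74),(87,104)]:
    m=(w[...,2]>a)&(w[...,2]<b)&(abs(w[...,1]+144.5)<3)&(abs(w[...,0]-547)<28)
    P=w[m];lo,hi=[],[]
    # per-row edges
    for v in np.unique(np.nonzero(m)[0]):
        x=w[v][m[v],0]
        if len(x)>20: lo.append(x.min());hi.append(x.max())
    if lo: print(a,b,'x',np.median(lo).round(1),np.median(hi).round(1),'mid',((np.median(lo)+np.median(hi))/2).round(2),'y',np.median(P[:,1]).round(2))
E
python3 lat.py w16
```

```text
28 46 x 529.9 563.7 mid 546.78 y -144.69
56 74 x 529.3 563.4 mid 546.37 y -144.59
87 104 x 529.7 563.8 mid 546.75 y -144.24
```

All three end faces agree within 0.5 mm. Seating.

>>> {"op": "servo_tool", "data": {"increments": "0 0 -0.001 0 0.02 0.3 2.5; 0 0 -0.001 0 0.02 0.5 2.5; 0 0 -0.001 0 0.02 0.6 2.5; 0 0 -0.001 0 0.02 0.62 2.5; 0 0 -0.001 0 0.02 0.62 2.5; 0 0 -0.001 0 0.02 0.62 2.5; 0 0 -0.001 0 0.02 0.62 2.5"}}

```text
time: 23.12
eef_pos: [0.549, -0.1925, 0.0964]
tcp_rot: [0.684, 0.729, 0.0, -0.0]
contact_force: [-1.0, 0.1, 2.7]
opening: 0.413
```

```bash
python3 wl.py w17 .5494 -.1922 .0963 93.7; python3 lat.py w17; python3 prof.py w17 240 270 5
```

```text
K [371.64829954 318.96408601] cam pos [ 0.5442691  -0.10768372  0.22362436] axis [ 0.01910612 -0.32237429 -0.94641945]
t 23.17 yaw 93.67 p [ 0.549  -0.1925  0.0964] F [-1.1  0.6  3. ] op 35.5
rot [ 0.     -0.0007 -0.0006] d cm [0.027 0.042 0.005] rows 0.0
28 46 x 530.0 563.9 mid 546.96 y -144.55
56 74 x 529.2 563.5 mid 546.34 y -144.54
87 104 x 529.3 563.5 mid 546.4 y -143.9
240 [ 546.9 -146.3  108.2]
245 [ 547.  -147.8  108.8]
250 [ 547.1 -149.7  108.5]
255 [ 547.2 -151.4  108.4]
260 [ 547.3 -153.4  107.9]
265 [ 547.4 -154.9  108.8]
```

Seated with 3 N, top at 108.4 as expected. I'll release and retreat clear.

>>> {"op": "servo_tool", "data": {"increments": "0 0 0 0 0 0 4.2; 0 0 0 0 0 0 5; 0 0 0 0 0 0 6; 0 0 0 0 0 -0.5 6; 0 0 0 0 0 -2 6; 0 0 0 0 0 -5 6; 0 0 0 0 0 -9 6; 0 0 0 3 0 -13 6; 0 0 0 6 0 -15 6; 0 0 0 9 0 -15 6"}}

```text
time: 24.0
eef_pos: [0.5461, -0.1034, 0.254]
tcp_rot: [0.685, 0.729, 0.003, 0.006]
contact_force: [0.7, 0.6, 0.9]
opening: 0.707
```

>>> {"op": "servo_tool", "data": {"increments": "0 0 0 0 0 0 6; 0 0 0 0 0 0 6; 0 0 0 0 0 0 6"}}

```text
time: 24.25
eef_pos: [0.543, -0.1029, 0.2457]
tcp_rot: [0.684, 0.73, -0.0, -0.0]
contact_force: [-0.0, 0.0, -0.7]
opening: 0.704
```

```bash
python3 wl.py w18 .45 -.05 .28 93.7; python3 lat.py w18; python3 -c "
from fit import *
fit('w18',(.551,-.2187),.12,(.065,.087))
fit('w18',(.551,-.2187),.12,(.095,.12))
from h import *
i,d=ctrl.read_camera('top');save('top1.png',i);np.savez('top1.npz',i=i,d=d,w=world('top',d))
for c,r,zl in [((.551,-.2187),.12,(.035,.06)),((.551,-.2187),.12,(.07,.09)),((.551,-.2187),.12,(.1,.12))]: fit('top1',c,r,zl)
i,d=ctrl.read_camera('side');save('side1.png',i)
"
```

```text
K [371.64829954 318.96408601] cam pos [ 0.53826748 -0.01801725  0.37293983] axis [ 0.01864609 -0.32262448 -0.94634337]
t 24.3 yaw 93.64 p [ 0.5429 -0.1033  0.2453] F [-1.  -0.4  0.1] op 60.2
rot [-0.0014 -0.0009 -0.001 ] d cm [ 5.913 -8.934 -3.453] rows 2.7
28 46 x 529.5 563.4 mid 546.44 y -144.92
56 74 x 529.3 562.9 mid 546.09 y -144.63
87 104 x 529.1 563.0 mid 546.06 y -144.11
w18 [299 265  42  10 332] z 0.0757 [ 546.  -144.6] [35.5  3.2] 4.96
w18 [302 379  35  19 647] z 0.0787 [ 554.3 -277.1] [35.1 27.1] 4.26
w18 [ 298  278   44  101 4220] z 0.1081 [ 549.4 -191. ] [36.6 96.1] 3.08
```

View pics/top1.png

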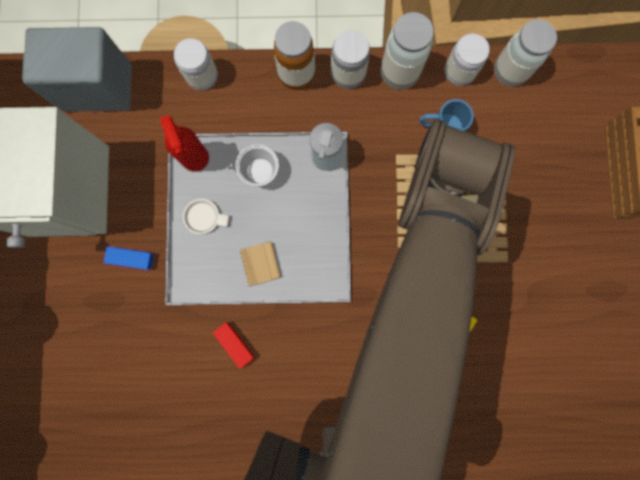

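View pics/side1.png

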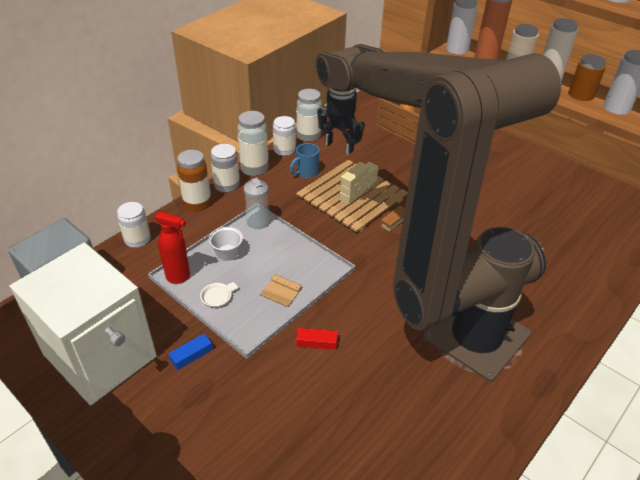

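View pics/w18.png

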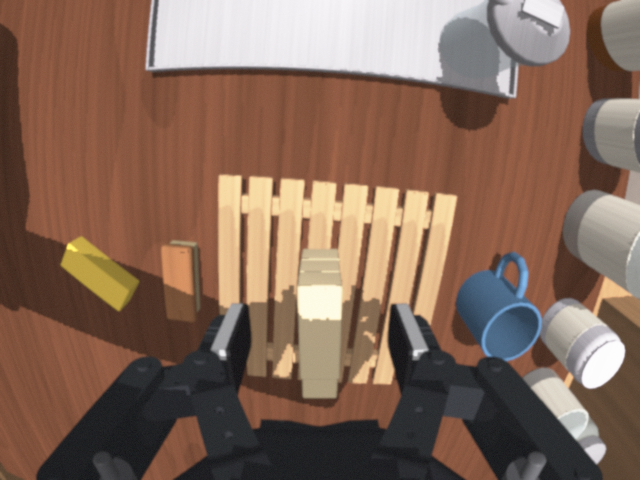

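All stacked. I'll move the arm aside for one unobstructed top check before handing in.

>>> {"op": "servo_tool", "data": {"increments": "0 0 0 25 -6 -2 6; 0 0 0 25 -6 -2 6; 0 0 0 25 -6 -2 6; 0 0 0 25 -6 -2 6; 0 0 0 25 -6 -2 6; 0 0 0 25 -6 -2 6; 0 0 0 25 -6 -2 6; 0 0 0 25 -6 -2 6; 0 0 0 25 -6 -2 6; 0 0 0 25 -6 -2 6"}}

```text
time: 25.23
eef_pos: [0.4679, 0.1414, 0.2658]
tcp_rot: [0.685, 0.729, -0.0, -0.0]
contact_force: [0.8, -0.6, 0.0]
opening: 0.703
```

```bash
python3 -c "
from fit import *
from h import *
i,d=ctrl.read_camera('top');save('top2.png',i);np.savez('top2.npz',i=i,d=d,w=world('top',d))
for c,r,zl in [((.551,-.2187),.12,(.07,.09)),((.551,-.2187),.12,(.1,.12))]: fit('top2',c,r,zl)
a=np.load('top0.npz');save('cmp.png',np.hstack([cv2.resize(a['i'][80:350,390:540],None,fx=2.2,fy=2.2),cv2.resize(i[80:350,390:540],None,fx=2.2,fy=2.2)]))
go(.55,.15,.27,93.6)
"
```

```text
top2 [476 195  28  19 358] z 0.0797 [ 553.2 -262.1] [36.8 60.7] 2.82
top2 [435 194  49  22 848] z 0.1096 [ 548.7 -192.7] [37.  96.6] 3.71
t 25.28 yaw 93.53 p [0.4679 0.1413 0.2658] F [-0.4  1.1 -0.5] op 60.6
rot [-0.0009 -0.0002 -0.0012] d cm [ 0.366  8.248 -0.428] rows 2.0
```

View pics/cmp.png

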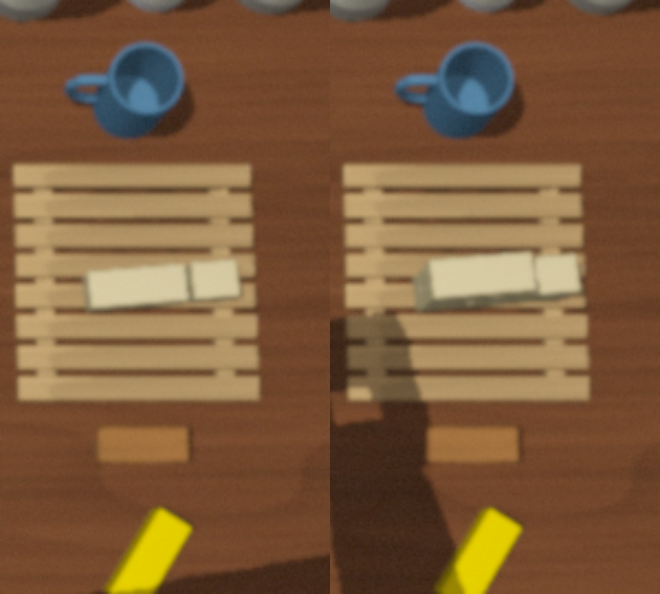

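The top camera puts the third bar at (548.7,−192.7), 3.7°, against a target of (549.2,−193.2). Mug, brush and yellow bar have not moved. Handing in.

```bash
python3 -c "
from plant import ctrl
print(ctrl.sign_off())"
```

```text
the job is handed in; nothing more can be done
None
```

The stack is finished and handed in at about 25 s. I laid half_a, then whole_a beside it as the second course, then whole_b on top, centred over the joint below.

- **Second course:** it measured 36.2 × 147.6 mm, in line with the first course to about 0.5 mm. The joint is open about 5.7–6 mm.
- **Third bar:** the top camera put it within about 0.7 mm of its target, at 3.7° (the same as the first course).
- **Flush ends:** the end faces of the three courses lie within 0.8 mm of each other in the last wrist view. Faces are in line to about 0.4 mm.
- **Other things:** the mug, brush and look-alikes looked unmoved, and everything on the tray stood as before. I checked these by eye in the pictures and did not measure them.

- **Slip:** I first aimed whole_a at the wrong height, one course too high. No contact force showed, a side view showed it still hanging about 29 mm up, and I lowered it before releasing.
- **Disagreement:** the top and wrist cameras differed by 1–2 mm in absolute position, within the stated calibration. The third bar's yaw read 3.1° from the wrist and 3.7° from the top.

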